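# Set a reclaimed plank over the riser's end for sawing, and hold it

### The job

The old plank is to be sawn at its pencil line: first clear the jar and the can off it, setting them down gently side by side, upright, in the empty half of the open crate. Then slide the plank outward over the end of the riser, without lifting it off, until the pencil line stands about 10 mm past the riser's edge with the plank square to that edge, and keep holding it flat on the riser, because its iron end is heavy and would tip. Finish while still holding the plank in place, and leave everything else on the table alone.

Things in the scene. Friction and masses are not known exactly. Their poses are not given: they have to be found in the camera images.
- riser_edge (a point): middle of the upper edge of the outer end of the sawing riser: a low wooden stand, 300 long x 150 wide x 70 high, fixed to the table, flat on top. x points level, square outward from that end; y along the edge; z up. The riser reaches 300 mm back in -x and 75 mm to each side. Free air, 70 mm, under the overhang
- plank_line (a point): middle of the dark pencil line squared across the top of the reclaimed plank (380 long x 60 wide x 28 thick, 0.6 to 0.9 kg, loose, flat on the riser, held by its bare wood). x along the plank to its outer end, y across, z up. This point is 28 mm above the underside, 245 mm from the plain inner end, 135 mm from the outer end. At the start the outer end overhangs by 10 to 60 mm
- plank: the same plank and axes, origin under its middle (line at x = +55 mm). A cast-iron hinge bracket (90 x 50, 10 thick, knuckle 32 mm above the wood) is bolted on top of its outer end, from 40 mm past the line to the end: the plank balances 20 to 30 mm past the line and tips, unless held, once that point is beyond the riser's edge
- jar_mid (a point): straight-sided round glass jar with a steel screw lid, 54 diameter, 92 tall, 0.2 to 0.4 kg, standing on the plank; this point is on its axis, half-way up (46 above its bottom); z up
- can_mid (a point): square metal can, 50 x 50, body 84 tall plus a 24 diameter x 10 cap on top, 0.2 to 0.4 kg, standing on the plank, sides up to about 0.2 rad off the plank's; this point is on its axis, half-way up the body (42 above its bottom); x and y square to its sides, z up
- crate: open plywood crate fixed to the table, outside 134 (x) x 132 (y) x 46 high, walls and floor 6, inside 122 x 120; origin under its centre, z up. Low tins fill its half on the +x side; the empty half on the -x side, about 61 x 120, takes the jar and the can side by side along y, with a few mm to spare
- tin_a: low square tin, 58 x 58 x 36, lying loose in the far (+x) half of the crate; origin under its centre; it stays there and may only be nudged a little
- tin_b: low square tin, 58 x 58 x 36, lying loose in the far (+x) half of the crate; origin under its centre; it stays there and may only be nudged a little
- riser: the riser itself, origin under its centre, same axes as riser_edge
- jar: the jar, origin at its bottom centre
- can: the can, origin at its bottom centre
- saw: tenon saw lying flat, steel blade 250 mm, brass back, wooden handle; bystander
- square: wooden-stocked try square lying flat; bystander
- tape: yellow tape measure, 68 x 36 x 66; bystander
- glue: white glue bottle, 150 tall, 56 across; bystander
- tube_a: paint tube standing on its cap, 145 tall, 40 across; bystander
- tube_b: second paint tube standing on its cap, 145 tall, 40 across; bystander
- brush: paint brush lying down; bystander
- mug: white mug, 80 across, 90 tall; bystander

How it is judged:
By the outcome, as a careful person would: the job done as asked, in the order asked, and still so for the second after the job is handed in, while the arm keeps its last pose, push and grip.
It also fails if it takes over 72 s, if anything falls off the work surface, if the arm or the gripper's body presses on something with over 40 N, if the wrist force passes 120 N, or if a joint passes its speed limit or range.

### The arm

A 6-joint arm with a two-finger parallel gripper is mounted at the origin on the work surface. World frame = base frame: x ahead of the robot, y to its left, z up, the work surface at z = 0. Lengths are in mm, angles in rad, forces in N, time in s.
With the tool pointing down it reaches from about 225 to 725 mm from the base axis. Payload 3.1 kg.
Tool frame: the origin (TCP) lies at the very end of the fingers, on their centre line; the grasp point (between the pads) lies arm.hold_point_z behind it (arm.hold_point_z is the distance from the TCP to the grasp point, in mm); x points along the fingers, y is the direction in which the jaws open and shut, and the axes are right-handed (so a half turn about x gives the same grasp; the last joint's range is limited). The gripper opens to 85 mm and grips with 20 to 120 N. Pads are 22 mm wide; open, the fingers measure 114 mm over their backs; the gripper's body (76 mm by 85 mm) begins 54 mm behind the grasp point. The pads swing forward as they close: fully open they stand 13 mm farther back than shut.
Start: joints at [-1.285, 0.048, 0.099, 1.622, 0, 1.443], TCP at [211.083, -480.689, 231.312] pointing down, gripper open.
Joint ranges: [-2.91, 2.91], [-0.99, 1.94], [-1.21, 1.42], [-2.12, 2.29], [-1.49, 1.47], [-3.14, 3.14]. Speed limits (rad/s): [2.79, 2.79, 3.14, 3.14, 3.14, 3.14].

### API

Orientations are given as a 3x3 rotation matrix whose columns are the frame's x, y, z axes.
In Python, from plant import monitor, cams, job, arm gives the robot as it stands. The module is installed in compiled form; this text tells all that it offers.
- The arm moves only by the tool arm_command, never from a script. Its argument "targets" is one flat list of numbers, 7 for each row, row after row: the shift along the tool's x, y, z in m, then the turn, a rotation vector about the tool's x, y, z in degrees, then the finger opening in m, from 0 to 0.0854. In form: [dx, dy, dz, ax, ay, az, grip, dx, dy, dz, ax, ay, az, grip, ...]. A call has 1 to 20 rows; each row shifts and turns the pose as measured when the row begins, along the tool's axes as they then stand; what a row does not reach is not made up. A row lasts 1/12 s, in which the tool goes at most 41.7 mm and 7.16 degrees, less where a joint would pass 70% of its speed; a pose out of reach is approached as far as the arm can. A call with a gripper value outside its range is refused whole. The fingers move at their own pace and stop on an object; "grip_force" is the grip in N (left out, the last holds). Time passes only in rows, so rows that do not move let the fingers close. It gives the time, the measured TCP pose, the force and the opening at its end, in the units of the state.
- monitor.get_obs(): the state, without advancing time (a new reading comes with each control period).
- cams.get_image(name): name is "scene" or "side" or "wrist"; returns the picture (384x512x3 uint8, red, green, blue); there is no depth.
- cams.calibration(name): a dict with "fx", "fy", "cx", "cy" (pixels), "cam_to_world" (4x4, takes a point from camera to world coordinates). Camera axes: x right, y up, looking along -z (the intrinsics and any distortion apply to the point x, -y, -z); pixel columns grow to the right and rows downward; lengths in mm; the calibration is good to about 2 mm. A picture is of the moment at which its call begins: read the wrist's pose just before it. calibration takes no time and is no camera call; for the wrist camera it gives the pose at the moment of the call.
- job.sign_off(): hands the job in, once; it reports no verdict.
The state is a dict: "time_s": time; "q": joint angles; "joint_vel": joint speeds; "joint_torque": joint torques, N m; "tool_pos": TCP position; "eef_rot": TCP orientation; "contact_force": force on the tool from outside, world axes, zero at the start; "ft_torque": the same for the moment, N m; "gripper_width": opening from 0.0 (shut) to 1.0 (fully open).
Only numpy, scipy, OpenCV 4.12 (cv2) and the standard library are available. Lean on these libraries where they do the work, as an engineer would, in place of code of your own. Each camera call takes 0.05 s, during which the arm holds its last target. There are 200 camera calls.

## Working session

There is one attempt and no reset: what is moved stays moved. The work goes in short steps, Python scripts to look and compute and a tool call to move; the robot and the scene stay as the last step left them, time stands still between calls to the robot, and variables do not carry over. Pictures are saved under pics/ and viewed, about 8 in all and at most 12, crops included, and the job is handed in when it is done.

Besides the shell and the picture viewer there is one more tool, called after "Request:" as name(argument=value, ...), one argument or row to a line, values as JSON. arm_command: Moves the arm, as the interface text tells. Its arguments: {"type":"object","properties":{"targets":{"type":"array"},"grip_force":{"type":"number"}},"required":["targets"]}

```bash
mkdir -p pics; cat > h.py <<'E'
import numpy as np, cv2
from plant import monitor, cams, job, arm
def snap(n,f):
    im=cams.get_image(n); cv2.imwrite('pics/'+f,im[:,:,::-1]); return im
def ray(c,u,v):
    T=np.array(c['cam_to_world']); d=np.array([(u-c['cx'])/c['fx'],-(v-c['cy'])/c['fy'],-1.])
    return T[:3,3],T[:3,:3]@d
def onz(c,u,v,z):
    o,d=ray(c,u,v); return o+d*(z-o[2])/d[2]
def proj(c,p):
    T=np.array(c['cam_to_world']); q=T[:3,:3].T@(np.array(p)-T[:3,3])
    return np.array([c['cx']+c['fx']*q[0]/-q[2], c['cy']-c['fy']*q[1]/-q[2]])
E
python3 - <<'E'
from h import *
ims=[snap(n,n+'0.png') for n in('scene','side','wrist')]
np.set_printoptions(precision=3,suppress=True)
for n in('scene','side','wrist'): print(n,cams.calibration(n))
print(monitor.get_obs(), arm.hold_point_z, [a for a in dir(arm) if a[0]!='_'])
E
```

```text
scene {'fx': 350.5087375786066, 'fy': 350.5087375786066, 'cx': 256.37440921181457, 'cy': 188.12742202620828, 'cam_to_world': array([[   0.559,   -0.661,    0.5  , 1050.872],
       [   0.829,    0.447,   -0.336, -280.733],
       [  -0.001,    0.602,    0.798,  927.406],
       [   0.   ,    0.   ,    0.   ,    1.   ]])}
side {'fx': 357.4862305763592, 'fy': 357.4862305763592, 'cx': 254.59113328836884, 'cy': 190.2253240532788, 'cam_to_world': array([[ -0.84 ,   0.255,  -0.479,   5.557],
       [ -0.543,  -0.42 ,   0.728, 876.921],
       [ -0.016,   0.871,   0.491, 659.847],
       [  0.   ,   0.   ,   0.   ,   1.   ]])}
wrist {'fx': 267.38435670116104, 'fy': 267.38435670116104, 'cx': 250.80064299834646, 'cy': 189.3548100832126, 'cam_to_world': array([[   0.401,    0.877,    0.266,  278.31 ],
       [  -0.916,    0.384,    0.114, -451.145],
       [  -0.002,   -0.289,    0.957,  375.003],
       [   0.   ,    0.   ,    0.   ,    1.   ]])}
{'time_s': 0.15, 'q': array([-1.285,  0.049,  0.098,  1.622, -0.   ,  1.443]), 'joint_vel': array([ 0.001, -0.001,  0.003,  0.001, -0.001,  0.002]), 'joint_torque': array([  0.002, -33.926,  32.042,   0.015,  -0.   ,   0.   ]), 'tool_pos': array([ 210.974, -480.235,  230.375]), 'eef_rot': array([[-0.001,  0.402, -0.916],
       [ 0.002, -0.916, -0.402],
       [-1.   , -0.002, -0.   ]]), 'contact_force': array([ 0.539,  0.431, -0.659]), 'ft_torque': array([-0.037,  0.028, -0.03 ]), 'gripper_width': 1.003337703751335} 18.700000000000003 ['PlanningError', 'hold_point_z']
```

View pics/scene0.png

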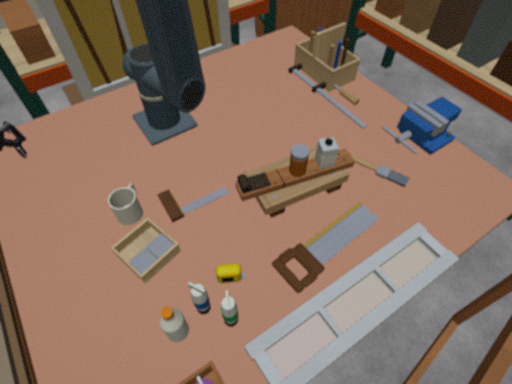

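View pics/side0.png

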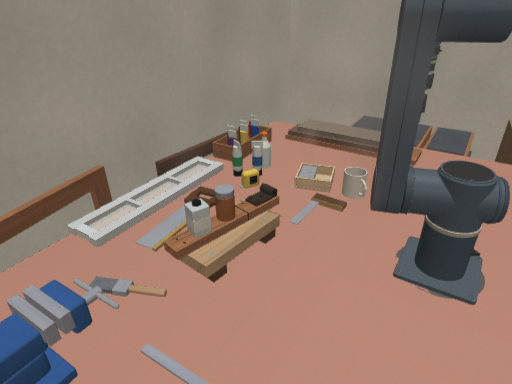

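The scene view shows the plank (237–355, 150–198), jar (299,160) and can (327,152) on the riser, and the crate at (146,248) with tins in its right half. The side view agrees. I'll enlarge both crops to measure.

```bash
python3 - <<'E'
from h import *
a=cv2.imread('pics/scene0.png')[130:290,105:365]; cv2.imwrite('pics/c1.png',cv2.resize(a,None,fx=3,fy=3,interpolation=cv2.INTER_CUBIC))
a=cv2.imread('pics/side0.png')[155:285,155:355]; cv2.imwrite('pics/c2.png',cv2.resize(a,None,fx=4,fy=4,interpolation=cv2.INTER_CUBIC))
E
```

```text
(no output)
```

View pics/c1.png

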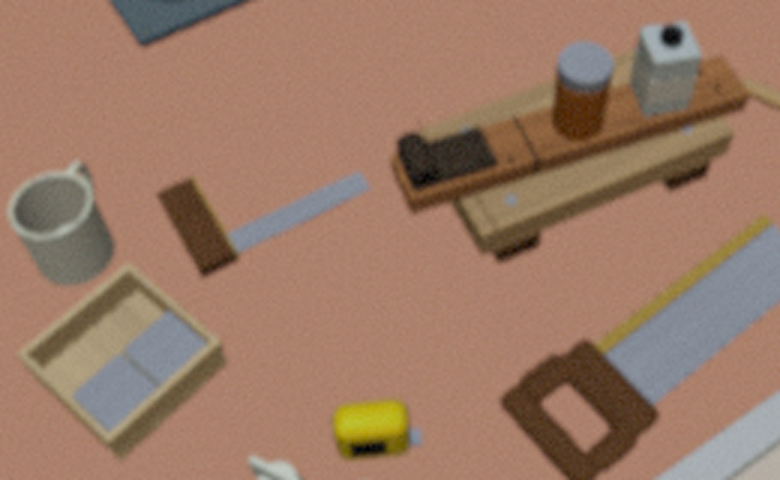

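View pics/c2.png

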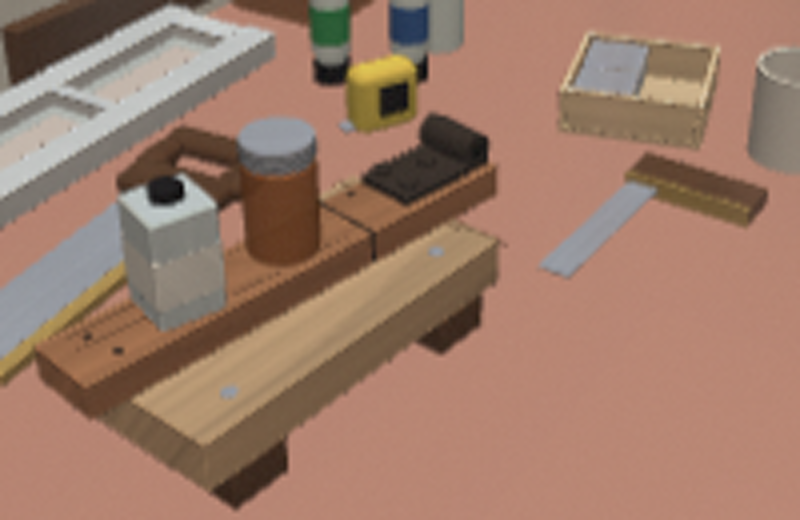

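The crops show: pencil line c1 (517,120)–(540,165) and c2 (328,203)–(375,235); lid top c1 (586,60), c2 (278,135); cap top c1 (672,35), c2 (166,187); crate rim corners and the empty half (left in c1, right in c2).

```bash
cat >> h.py <<'E'
def tri(ca,pa,cb,pb):
    A=[];b=[]
    for c,p in((ca,pa),(cb,pb)):
        o,d=ray(c,*p); d=d/np.linalg.norm(d); M=np.eye(3)-np.outer(d,d); A.append(M); b.append(M@o)
    return np.linalg.lstsq(np.vstack(A),np.hstack(b),rcond=None)[0]
E
python3 - <<'E'
from h import *
np.set_printoptions(precision=1,suppress=True)
s=cams.calibration('scene'); d=cams.calibration('side')
f1=lambda x,y:(105+(x+.5)/3-.5,130+(y+.5)/3-.5); f2=lambda x,y:(155+(x+.5)/4-.5,155+(y+.5)/4-.5)
S=lambda n,x,y,z:print('scene',n,onz(s,*f1(x,y),z)); D=lambda n,x,y,z:print('side ',n,onz(d,*f2(x,y),z))
for n,x,y in(('L',20,352),('T',128,265),('R',222,345),('B',118,445)): S('crate'+n,x,y,46)
for n,x,y in(('a',560,95),('b',582,33),('c',720,45),('d',705,107)): D('crate'+n,x,y,46)
S('line1',517,120,98);S('line2',540,165,98);D('line1',328,203,98);D('line2',375,235,98)
S('inner1',720,58,98);S('inner2',747,92,98);D('inner1',38,350,98);D('inner2',90,390,98)
S('outer1',395,158,98);S('outer2',413,205,70);D('outer',495,168,98)
S('ris outR',487,240,70);S('ris inR',730,135,70); D('ris outL',500,238,70);D('ris inL',212,445,70)
S('jar',586,60,190);D('jar',278,135,190);print(tri(s,f1(586,60),d,f2(278,135)))
S('cap',672,35,192);D('cap',166,187,192);print(tri(s,f1(672,35),d,f2(166,187)))
for p in((642,27),(690,22),(698,55),(650,63)): S('cantop',*p,182)
for p in((120,205),(215,205),(163,237)): D('cantop',*p,182)
E
```

```text
scene crateL [ 442.9 -360.8   46. ]
scene crateT [ 410.1 -238.7   46. ]
scene crateR [ 541.7 -201.4   46. ]
scene crateB [ 579.3 -321.4   46. ]
side  cratea [ 526.5 -185.1   46. ]
side  crateb [ 569.7 -316.8   46. ]
side  cratec [ 440.9 -361.5   46. ]
side  crated [ 403.3 -232.    46. ]
scene line1 [508.  161.6  98. ]
scene line2 [568.1 146.1  98. ]
side  line1 [549.9 149.2  98. ]
side  line2 [495.8 167.2  98. ]
scene inner1 [560.  394.4  98. ]
scene inner2 [612.3 384.4  98. ]
side  inner1 [605.3 392.   98. ]
side  inner2 [548.7 403.9  98. ]
scene outer1 [479.8  31.2  98. ]
scene outer2 [521.2  25.   70. ]
side  outer [469.1  39.7  98. ]
scene ris outR [597.   62.2  70. ]
scene ris inR [631.8 350.   70. ]
side  ris outL [438.   86.2  70. ]
side  ris inL [474.9 379.6  70. ]
scene jar [544.6 211.4 190. ]
side  jar [540.4 214.7 190. ]
[542.9 212.4 188.1]
scene cap [566.7 300.1 192. ]
side  cap [557.9 308.9 192. ]
[563.5 303.6 187.4]
scene cantop [535.  290.7 182. ]
scene cantop [556.4 334.9 182. ]
scene cantop [594.8 311.  182. ]
scene cantop [576.8 265.5 182. ]
side  cantop [580.1 329.  182. ]
side  cantop [528.4 297.4 182. ]
side  cantop [532. 343. 182.]
```

```bash
cat >> h.py <<'E'
def plan(p,th_deg,n,grip):
    """n equal rows to TCP p, jaw heading th; prints tool-frame rows (tool taken as pointing down)"""
    o=monitor.get_obs(); R=np.array(o['eef_rot']); p0=np.array(o['tool_pos'])
    th0=np.arctan2(R[1,1],R[0,1]); dt=(np.radians(th_deg)-th0)/n; D=(np.array(p)-p0)/n/1000
    print('t',o['time_s'],'p',p0.round(1),'th',np.degrees(th0).round(2),'F',np.array(o['contact_force']).round(1),'w',round(o['gripper_width']*85.4,1),'tilt',R[2,1:].round(4))
    print('per row mm',np.linalg.norm(D)*1000,'deg',np.degrees(dt))
    for k in range(n):
        t=th0+k*dt; y=np.array([np.cos(t),np.sin(t)]); z=np.array([np.sin(t),-np.cos(t)])
        print([round(-D[2],4),round(float(D[:2]@y),4),round(float(D[:2]@z),4),round(-np.degrees(dt),2),0,0,grip],end=',' if k<n-1 else '\n')
E
python3 - <<'E'
from h import *
plan((484,-250,240),15.7,12,.085)
E
```

```text
t 0.15 p [ 211.  -480.2  230.4] th -66.29 F [ 0.5  0.4 -0.7] w 85.7 tilt [-0.0018 -0.0002]
per row mm 29.77274772764388 deg 6.832287396096301
[np.float64(-0.0008), -0.0084, -0.0285, np.float64(-6.83), 0, 0, 0.085],[np.float64(-0.0008), -0.005, -0.0293, np.float64(-6.83), 0, 0, 0.085],[np.float64(-0.0008), -0.0014, -0.0297, np.float64(-6.83), 0, 0, 0.085],[np.float64(-0.0008), 0.0021, -0.0297, np.float64(-6.83), 0, 0, 0.085],[np.float64(-0.0008), 0.0056, -0.0292, np.float64(-6.83), 0, 0, 0.085],[np.float64(-0.0008), 0.0091, -0.0283, np.float64(-6.83), 0, 0, 0.085],[np.float64(-0.0008), 0.0124, -0.0271, np.float64(-6.83), 0, 0, 0.085],[np.float64(-0.0008), 0.0155, -0.0254, np.float64(-6.83), 0, 0, 0.085],[np.float64(-0.0008), 0.0184, -0.0234, np.float64(-6.83), 0, 0, 0.085],[np.float64(-0.0008), 0.0211, -0.021, np.float64(-6.83), 0, 0, 0.085],[np.float64(-0.0008), 0.0234, -0.0184, np.float64(-6.83), 0, 0, 0.085],[np.float64(-0.0008), 0.0254, -0.0154, np.float64(-6.83), 0, 0, 0.085]
```

Request:
arm_command(
  targets=[-0.001,-0.008,-0.0285,-6.8,0,0,0.085,-0.001,-0.005,-0.029,-6.8,0,0,0.085,-0.001,-0.001,-0.03,-6.8,0,0,0.085,-0.001,0.002,-0.03,-6.8,0,0,0.085,-0.001,0.006,-0.029,-6.8,0,0,0.085,-0.001,0.009,-0.028,-6.8,0,0,0.085,-0.001,0.012,-0.027,-6.8,0,0,0.085,-0.001,0.0155,-0.0255,-6.8,0,0,0.085,-0.001,0.0185,-0.0235,-6.8,0,0,0.085,-0.001,0.021,-0.021,-6.8,0,0,0.085,-0.001,0.0235,-0.0185,-6.8,0,0,0.085,-0.001,0.0255,-0.0155,-6.8,0,0,0.085,0,0,0,0,0,0,0.085],
)

```text
time_s: 1.23
tool_pos: [487.3, -233.3, 235.0]
eef_rot: [[-0.007, 0.946, 0.325], [0.011, 0.326, -0.945], [-1.0, -0.003, -0.013]]
contact_force: [-0.5, -0.4, 0.2]
gripper_width: 0.996
```

```bash
sed -i 's/print(\[round(-D\[2\],4),round(float(D\[:2\]@y),4),round(float(D\[:2\]@z),4),round(-np.degrees(dt),2)/print([round(float(v),4) for v in(-D[2],D[:2]@y,D[:2]@z,-np.degrees(dt))]+[0,0,grip],end="," if k<n-1 else "\\n") #/' h.py; python3 - <<'E'
from h import *
c=cams.calibration('wrist'); im=snap('wrist','w1.png'); np.save('w1.npy',c)
plan((484,-250,240),15.7,1,.085); print(c['cam_to_world'])
s=cams.calibration('scene')
for x,y in((70,270),(60,200)): print('mug?',onz(s,105+x/3,130+y/3,0),onz(s,105+x/3,130+y/3,90))
E
```

```text
t 1.2833 p [ 485.8 -234.7  234.9] th 18.75 F [-0.5  0.5 -0.1] w 84.6 tilt [-0.0058 -0.0119]
per row mm 16.218634799845713 deg -3.0495016547481884
[-0.0051, -0.0066, 0.0139, 3.0495, 0, 0, 0.085]
[[ 9.45946019e-01 -3.12587547e-01 -8.64589746e-02  4.64112352e+02]
 [ 3.24302869e-01  9.08603640e-01  2.63186389e-01 -1.65404663e+02]
 [-3.71184861e-03 -2.76999011e-01  9.60863034e-01  3.80556629e+02]
 [ 0.00000000e+00  0.00000000e+00  0.00000000e+00  1.00000000e+00]]
mug? [ 350.47447821 -288.36530943    0.        ] [ 418.44442991 -287.6246217    90.        ]
mug? [ 2.59576481e+02 -2.63787516e+02  1.13686838e-13] [ 336.36761695 -265.43197721   90.        ]
```

View pics/w1.png

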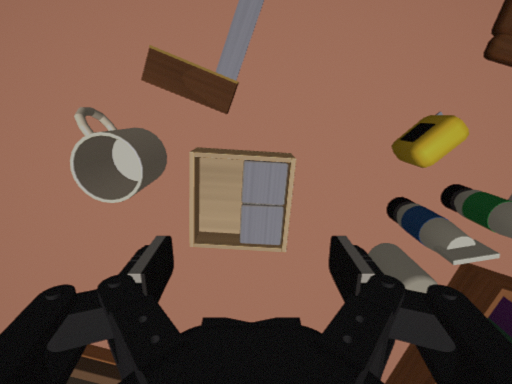

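The wrist view shows the crate rim corners at (191,148), (296,153), (288,251), (190,245), the tins filling its right half from column 242, and the mug (rim 73–147) to the left. Next stop is above the jar and can.

```bash
python3 - <<'E'
from h import *
np.set_printoptions(precision=1,suppress=True)
c=np.load('w1.npy',allow_pickle=True).item()
P=np.array([onz(c,u,v,46) for u,v in((191,148),(296,153),(288,251),(190,245))]); print(P[:,:2])
print('c',P.mean(0)[:2],'xdir',np.degrees(np.arctan2(*((P[1]+P[2]-P[0]-P[3])[[1,0]]))),'ydir',np.degrees(np.arctan2(*((P[0]+P[1]-P[2]-P[3])[[1,0]])))-90, np.linalg.norm(P[1]-P[0]),np.linalg.norm(P[3]-P[0]))
print('tins L', onz(c,243,160,42)[:2],onz(c,240,243,42)[:2]); print('mug rimR',onz(c,147,165,90)[:2])
plan((553,258,300),-11.5,16,.085)
E
```

```text
[[ 406.3 -230.5]
 [ 532.4 -193.8]
 [ 572.3 -324.8]
 [ 440.5 -360.4]]
c [ 487.9 -277.4] xdir 15.676260329131924 ydir 15.87163709992305 131.35774480510992 134.35663892889892
tins L [ 472.5 -224.5] [ 505.6 -336.9]
mug rimR [ 372.9 -255.8]
t 1.2833 p [ 485.8 -234.7  234.9] th 18.75 F [-0.5  0.5 -0.1] w 84.6 tilt [-0. -0.]
per row mm 31.345613663355884 deg -1.8905938534217617
[-0.0041, 0.0139, -0.0278, 1.8906, 0, 0, 0.085],[-0.0041, 0.013, -0.0283, 1.8906, 0, 0, 0.085],[-0.0041, 0.012, -0.0287, 1.8906, 0, 0, 0.085],[-0.0041, 0.0111, -0.029, 1.8906, 0, 0, 0.085],[-0.0041, 0.0101, -0.0294, 1.8906, 0, 0, 0.085],[-0.0041, 0.0091, -0.0297, 1.8906, 0, 0, 0.085],[-0.0041, 0.0081, -0.03, 1.8906, 0, 0, 0.085],[-0.0041, 0.0071, -0.0302, 1.8906, 0, 0, 0.085],[-0.0041, 0.0061, -0.0305, 1.8906, 0, 0, 0.085],[-0.0041, 0.0051, -0.0307, 1.8906, 0, 0, 0.085],[-0.0041, 0.0041, -0.0308, 1.8906, 0, 0, 0.085],[-0.0041, 0.0031, -0.0309, 1.8906, 0, 0, 0.085],[-0.0041, 0.0021, -0.031, 1.8906, 0, 0, 0.085],[-0.0041, 0.0011, -0.0311, 1.8906, 0, 0, 0.085],[-0.0041, 0.0, -0.0311, 1.8906, 0, 0, 0.085],[-0.0041, -0.001, -0.0311, 1.8906, 0, 0, 0.085]
```

Request:
arm_command(
  targets=[-0.004,0.014,-0.028,1.9,0,0,0.085,-0.004,0.013,-0.028,1.9,0,0,0.085,-0.004,0.012,-0.029,1.9,0,0,0.085,-0.004,0.011,-0.029,1.9,0,0,0.085,-0.004,0.01,-0.029,1.9,0,0,0.085,-0.004,0.009,-0.03,1.9,0,0,0.085,-0.004,0.008,-0.03,1.9,0,0,0.085,-0.004,0.007,-0.03,1.9,0,0,0.085,-0.004,0.006,-0.03,1.9,0,0,0.085,-0.004,0.005,-0.031,1.9,0,0,0.085,-0.004,0.004,-0.031,1.9,0,0,0.085,-0.004,0.003,-0.031,1.9,0,0,0.085,-0.004,0.002,-0.031,1.9,0,0,0.085,-0.004,0.001,-0.031,1.9,0,0,0.085,-0.004,0,-0.031,1.9,0,0,0.085,-0.004,-0.001,-0.031,1.9,0,0,0.085,0,0,0,0,0,0,0.085],
)

```text
time_s: 2.7
tool_pos: [567.5, 256.8, 293.9]
eef_rot: [[-0.025, 0.96, -0.278], [0.001, -0.278, -0.961], [-1.0, -0.024, 0.006]]
contact_force: [-1.1, -1.1, -0.8]
gripper_width: 0.995
```

```bash
python3 - <<'E'
from h import *
c=cams.calibration('wrist'); im=snap('wrist','w2.png'); np.save('w2.npy',c)
plan((543,212,240),-11.5,1,.085); print(c['cam_to_world'])
E
```

```text
t 2.75 p [567.3 254.3 294.1] th -16.17 F [ 0.8 -0.2 -0.8] w 85.0 tilt [-0.024   0.0089]
per row mm 72.80444202955364 deg 4.670052978789608
[0.0541, -0.0115, 0.0474, -4.6701, 0, 0, 0.085]
[[ 9.59809010e-01  2.60116910e-01  1.05384336e-01  5.91381556e+02]
 [-2.79549990e-01  9.19347925e-01  2.76859524e-01  3.27249132e+02]
 [-2.48690272e-02 -2.95192455e-01  9.55114101e-01  4.38038030e+02]
 [ 0.00000000e+00  0.00000000e+00  0.00000000e+00  1.00000000e+00]]
```

View pics/w2.png

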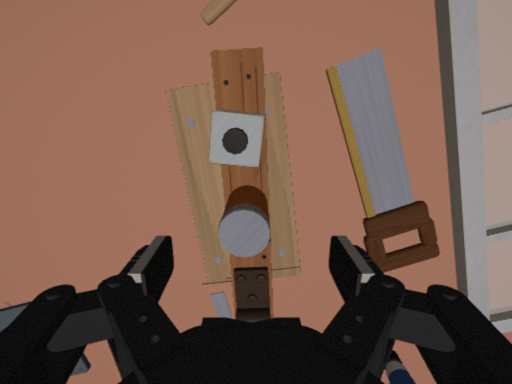

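The wrist view shows the lid centre at (245,231), the cap at (235,141), can top corners (212,112), (265,115), (262,166), (209,160), and all four riser top corners. The jar hides part of the plank line.

```bash
sed -i "s/+\[0,0,grip\]/+[round(float(np.degrees(R[2,2]))\/n,2),round(float(np.degrees(-R[2,1]))\/n,2),grip]/" h.py; python3 - <<'E'
from h import *
np.set_printoptions(precision=1,suppress=True)
c=np.load('w2.npy',allow_pickle=True).item()
ang=lambda v:np.degrees(np.arctan2(v[1],v[0]))
f=lambda L,z:np.array([onz(c,u,v,z)[:2] for u,v in L])
R=f([(165,90),(280,73),(300,270),(204,283)],70); print('riser',R,'c',R.mean(0),'edge',(R[2]+R[3])/2,'xdir',ang(R[3]-R[0]),ang(R[2]-R[1]),'edge y',ang(R[2]-R[3]))
P=f([(213,50),(233,268),(263,47),(272,268)],98); print('plank',P,ang(P[1]-P[0]),ang(P[3]-P[2]))
print('jar lid',f([(245,231)],190),'cap',f([(235,141)],192))
C=f([(212,112),(265,115),(262,166),(209,160)],182); print('can',C,C.mean(0),ang(C[1]-C[0]),ang(C[2]-C[3]),ang(C[0]-C[3])-90,ang(C[1]-C[2])-90)
E
```

```text
riser [[481.1 381. ]
 [629.5 358.6]
 [588.3  71.3]
 [433.1  88.4]] c [533.  224.8] edge [510.7  79.8] xdir -99.31626253512846 -98.16105194446034 edge y -6.302372577209089
plank [[558.9 401.6]
 [494.9 119.8]
 [614.9 388.3]
 [550.  104.8]] -102.79235857593665 -102.87771432661636
jar lid [[545.9 214.2]] cap [[563.3 304.3]]
can [[549.5 334.6]
 [595.8 318.4]
 [580.3 272.9]
 [532.3 292.8]] [564.5 304.7] -19.32108257026828 -22.51183033179325 -22.419844143313668 -18.83250334595084
```

```bash
python3 - <<'E'
from h import *
plan((544.5,213,205),-12.8,5,.085)
E
```

```text
t 2.75 p [567.3 254.3 294.1] th -16.17 F [ 0.8 -0.2 -0.8] w 85.0 tilt [-0.024   0.0089]
per row mm 20.155544362610698 deg 0.6740105957579214
[0.0178, -0.0021, 0.0092, -0.674, 0.1, 0.27, 0.085],[0.0178, -0.0022, 0.0092, -0.674, 0.1, 0.27, 0.085],[0.0178, -0.0023, 0.0091, -0.674, 0.1, 0.27, 0.085],[0.0178, -0.0024, 0.0091, -0.674, 0.1, 0.27, 0.085],[0.0178, -0.0025, 0.0091, -0.674, 0.1, 0.27, 0.085]
```

Request:
arm_command(
  targets=[0.018,-0.002,0.009,-0.7,0.1,0.3,0.085,0.018,-0.002,0.009,-0.7,0.1,0.3,0.085,0.018,-0.002,0.009,-0.7,0.1,0.3,0.085,0.018,-0.0025,0.009,-0.7,0.1,0.3,0.085,0.014,-0.0025,0.009,-0.7,0.1,0.3,0.085,0,0,0,0,0,0,0.085,0,0,0,0,0,0,0.085],
)

```text
time_s: 3.33
tool_pos: [542.3, 199.7, 203.2]
eef_rot: [[0.001, 0.973, -0.23], [-0.007, -0.23, -0.973], [-1.0, 0.002, 0.007]]
contact_force: [0.1, 0.4, -0.1]
gripper_width: 0.994
```

```bash
python3 - <<'E'
from h import *
plan((544.5,213,140),-12.8,4,.085)
E
```

```text
t 3.3333 p [542.3 199.7 203.2] th -13.28 F [ 0.1  0.4 -0.1] w 84.9 tilt [0.0025 0.007 ]
per row mm 16.15475619949411 deg 0.12093194690448344
[0.0158, -0.0002, -0.0034, -0.1209, 0.1, -0.04, 0.085],[0.0158, -0.0002, -0.0034, -0.1209, 0.1, -0.04, 0.085],[0.0158, -0.0002, -0.0034, -0.1209, 0.1, -0.04, 0.085],[0.0158, -0.0002, -0.0034, -0.1209, 0.1, -0.04, 0.085]
```

Request:
arm_command(
  targets=[0,0,-0.006,0,0.2,0,0.085,0,0,-0.006,0,0.2,0,0.085,0.014,0,0,0,0,0,0.085,0.015,0,0,0,0,0,0.085,0.015,0,0,0,0,0,0.085,0.015,0,0,0,0,0,0.085,0,0,0,0,0,0,0.085],
)

```text
time_s: 3.92
tool_pos: [555.5, 215.7, 154.1]
eef_rot: [[0.023, 0.972, -0.233], [0.007, -0.233, -0.972], [-1.0, 0.021, -0.012]]
contact_force: [-0.9, 0.9, -0.5]
gripper_width: 0.997
```

```bash
python3 - <<'E'
from h import *
plan((544.5,213,140),-12.8,1,.085)
E
```

```text
t 3.9167 p [555.5 215.7 154.1] th -13.5 F [-0.9  0.9 -0.5] w 85.1 tilt [ 0.021  -0.0124]
per row mm 18.081418576418333 deg 0.6995734865527836
[0.0141, -0.01, 0.0052, -0.6996, -0.71, -1.2, 0.085]
```

Request:
arm_command(
  targets=[0.004,-0.005,0.002,-0.3,-0.3,-0.6,0.085,0.005,-0.005,0.001,-0.3,-0.3,-0.6,0.085,0.003,0,0,0,0,0,0.085,0,0,0,0,0,0,0.085],
)

```text
time_s: 4.25
tool_pos: [547.7, 217.7, 146.0]
eef_rot: [[0.005, 0.975, -0.221], [0.004, -0.221, -0.975], [-1.0, 0.005, -0.005]]
contact_force: [-0.1, -0.1, -0.5]
gripper_width: 0.989
```

```bash
python3 - <<'E'
from h import *
plan((544.5,213,140),-12.8,1,.085)
E
```

```text
t 4.25 p [547.7 217.7 146. ] th -12.74 F [-0.1 -0.1 -0.5] w 84.4 tilt [ 0.0045 -0.005 ]
per row mm 8.279867373082704 deg -0.05511515926066483
[0.006, -0.002, 0.0053, 0.0551, -0.28, -0.26, 0.085]
```

Request:
arm_command(
  targets=[0.004,-0.002,0.004,0,-0.3,-0.3,0.085,0.002,-0.001,0.002,0,0,0,0.085,0,0,0,0,0,0,0.045,0,0,0,0,0,0,0.045,0,0,0,0,0,0,0.045,0,0,0,0,0,0,0.045,0,0,0,0,0,0,0.045,0,0,0,0,0,0,0.045,0,0,0,0,0,0,0.045,0,0,0,0,0,0,0.045],
  grip_force=45,
)

```text
time_s: 5.08
tool_pos: [544.3, 212.1, 141.9]
eef_rot: [[0.003, 0.975, -0.221], [0.001, -0.221, -0.975], [-1.0, 0.002, -0.001]]
contact_force: [-0.5, -0.4, -0.5]
gripper_width: 0.618
```

```bash
python3 - <<'E'
from h import *
plan((544.5,213,260),-12.8,5,.045)
E
```

```text
t 5.0833 p [544.3 212.1 141.9] th -12.77 F [-0.5 -0.4 -0.5] w 52.7 tilt [ 0.0024 -0.0012]
per row mm 23.62682864582374 deg -0.005109074051600584
[-0.0236, -0.0, -0.0002, 0.0051, -0.01, -0.03, 0.045],[-0.0236, -0.0, -0.0002, 0.0051, -0.01, -0.03, 0.045],[-0.0236, -0.0, -0.0002, 0.0051, -0.01, -0.03, 0.045],[-0.0236, -0.0, -0.0002, 0.0051, -0.01, -0.03, 0.045],[-0.0236, -0.0, -0.0002, 0.0051, -0.01, -0.03, 0.045]
```

Request:
arm_command(
  targets=[-0.006,0,0,0,0,0,0.045,-0.014,0,0,0,0,0,0.045,-0.022,0,0,0,0,0,0.045,-0.022,0,0,0,0,0,0.045,-0.022,0,0,0,0,0,0.045,-0.01,0,0,0,0,0,0.045],
)

```text
time_s: 5.58
tool_pos: [539.2, 210.8, 233.7]
eef_rot: [[-0.015, 0.975, -0.221], [-0.004, -0.221, -0.975], [-1.0, -0.014, 0.008]]
contact_force: [1.1, 0.9, -1.2]
gripper_width: 0.621
```

```bash
python3 - <<'E'
from h import *
plan((466,-312,240),15.75,18,.045)
E
```

```text
t 5.5833 p [539.2 210.8 233.7] th -12.77 F [ 1.1  0.9 -1.2] w 53.1 tilt [-0.0139  0.0076]
per row mm 29.331340275865127 deg 1.5842691861632319
[-0.0003, 0.0025, 0.0292, -1.5843, 0.02, 0.04, 0.045],[-0.0003, 0.0016, 0.0293, -1.5843, 0.02, 0.04, 0.045],[-0.0003, 0.0008, 0.0293, -1.5843, 0.02, 0.04, 0.045],[-0.0003, 0.0, 0.0293, -1.5843, 0.02, 0.04, 0.045],[-0.0003, -0.0008, 0.0293, -1.5843, 0.02, 0.04, 0.045],[-0.0003, -0.0016, 0.0293, -1.5843, 0.02, 0.04, 0.045],[-0.0003, -0.0024, 0.0292, -1.5843, 0.02, 0.04, 0.045],[-0.0003, -0.0032, 0.0292, -1.5843, 0.02, 0.04, 0.045],[-0.0003, -0.004, 0.0291, -1.5843, 0.02, 0.04, 0.045],[-0.0003, -0.0048, 0.0289, -1.5843, 0.02, 0.04, 0.045],[-0.0003, -0.0056, 0.0288, -1.5843, 0.02, 0.04, 0.045],[-0.0003, -0.0064, 0.0286, -1.5843, 0.02, 0.04, 0.045],[-0.0003, -0.0072, 0.0284, -1.5843, 0.02, 0.04, 0.045],[-0.0003, -0.008, 0.0282, -1.5843, 0.02, 0.04, 0.045],[-0.0003, -0.0088, 0.028, -1.5843, 0.02, 0.04, 0.045],[-0.0003, -0.0095, 0.0277, -1.5843, 0.02, 0.04, 0.045],[-0.0003, -0.0103, 0.0275, -1.5843, 0.02, 0.04, 0.045],[-0.0003, -0.0111, 0.0272, -1.5843, 0.02, 0.04, 0.045]
```

Request:
arm_command(
  targets=[0,0.002,0.015,-1.6,0,0,0.045,0,0.002,0.029,-1.6,0,0,0.045,0,0.001,0.029,-1.6,0,0,0.045,0,0,0.029,-1.6,0,0,0.045,0,-0.001,0.029,-1.6,0,0,0.045,0,-0.0015,0.029,-1.6,0,0,0.045,0,-0.0025,0.029,-1.6,0,0,0.045,0,-0.003,0.029,-1.6,0,0,0.045,0,-0.004,0.029,-1.6,0,0,0.045,0,-0.005,0.029,-1.6,0,0,0.045,0,-0.0055,0.029,-1.6,0,0,0.045,0,-0.0065,0.028,-1.6,0,0,0.045,0,-0.007,0.028,-1.6,0,0,0.045,0,-0.008,0.028,-1.6,0,0,0.045,0,-0.009,0.028,-1.6,0,0,0.045,0,-0.009,0.027,-1.6,0,0,0.045,0,-0.01,0.022,-1.2,0,0,0.045,0,-0.008,0.01,0,0,0,0.045,0,0,0,0,0,0,0.045],
)

```text
time_s: 7.17
tool_pos: [470.7, -292.1, 228.8]
eef_rot: [[-0.022, 0.962, 0.272], [0.003, 0.272, -0.962], [-1.0, -0.02, -0.008]]
contact_force: [0.2, 0.9, -3.0]
gripper_width: 0.619
```

```bash
python3 - <<'E'
from h import *
plan((466,-312,110),15.75,6,.045)
E
```

```text
t 7.1667 p [ 470.7 -292.1  228.8] th 15.8 F [ 0.2  0.9 -3. ] w 52.8 tilt [-0.0202 -0.0083]
per row mm 20.084135476603908 deg -0.008978948416712528
[0.0198, -0.0017, 0.003, 0.009, -0.08, 0.19, 0.045],[0.0198, -0.0017, 0.003, 0.009, -0.08, 0.19, 0.045],[0.0198, -0.0017, 0.003, 0.009, -0.08, 0.19, 0.045],[0.0198, -0.0017, 0.003, 0.009, -0.08, 0.19, 0.045],[0.0198, -0.0017, 0.003, 0.009, -0.08, 0.19, 0.045],[0.0198, -0.0017, 0.003, 0.009, -0.08, 0.19, 0.045]
```

Request:
arm_command(
  targets=[0.018,-0.0017,0.003,0,-0.1,0.2,0.045,0.02,-0.0017,0.003,0,-0.1,0.2,0.045,0.02,-0.0017,0.003,0,-0.1,0.2,0.045,0.02,-0.0017,0.003,0,-0.1,0.2,0.045,0.02,-0.0017,0.003,0,-0.1,0.2,0.045,0.013,-0.0017,0.003,0,-0.1,0.2,0.045,0,0,0,0,0,0,0.045,0,0,0,0,0,0,0.045],
)

```text
time_s: 7.83
tool_pos: [464.6, -308.0, 111.3]
eef_rot: [[0.001, 0.962, 0.272], [0.005, 0.272, -0.962], [-1.0, 0.003, -0.004]]
contact_force: [0.0, -0.1, -2.5]
gripper_width: 0.62
```

```bash
python3 - <<'E'
from h import *
plan((466,-312,103),15.75,2,.045)
E
```

```text
t 7.8333 p [ 464.6 -308.   111.3] th 15.81 F [ 0.  -0.1 -2.5] w 52.9 tilt [ 0.0027 -0.004 ]
per row mm 4.658909587337246 deg -0.027808499285116212
[0.0042, 0.0002, 0.0021, 0.0278, -0.11, -0.08, 0.045],[0.0042, 0.0002, 0.0021, 0.0278, -0.11, -0.08, 0.045]
```

Request:
arm_command(
  targets=[0.004,0,0.002,0,0,0,0.045,0.004,0.0005,0.002,0,-0.1,-0.1,0.045,0,0,0,0,0,0,0.045,0,0,0,0,0,0,0.045],
)

```text
time_s: 8.17
tool_pos: [468.3, -311.3, 105.5]
eef_rot: [[0.003, 0.962, 0.274], [0.001, 0.274, -0.962], [-1.0, 0.003, 0.0]]
contact_force: [0.3, -0.4, -2.8]
gripper_width: 0.621
```

```bash
python3 - <<'E'
from h import *
plan((466,-312,60),15.75,6,.045)
a=cams.get_image('scene')[200:300,90:200,::-1]; b=cams.get_image('side')[130:230,270:380,::-1]
cv2.imwrite('pics/d1.png',cv2.resize(np.hstack([a,b]),None,fx=3.6,fy=3.6,interpolation=cv2.INTER_CUBIC))
s=cams.calibration('scene'); d=cams.calibration('side')
ax=np.array([.9625,.2714,0]);ay=np.array([-.2714,.9625,0]);C=np.array([488,-277,0])
# predicted slot centre at rim height, pixel in crop
for c,u0,v0,off in((s,90,200,0),(d,270,130,110)):
  for q in((-61,60),(-61,-60),(61,60),(61,-60)):
    p=proj(c,C+ax*q[0]+ay*q[1]+[0,0,46]); print(q,((p[0]-u0+off)*3.6).round(),((p[1]-v0)*3.6).round())
E
```

```text
t 8.1667 p [ 468.3 -311.3  105.5] th 15.92 F [ 0.3 -0.4 -2.8] w 53.0 tilt [0.0032 0.0003]
per row mm 7.601612388701846 deg -0.028754384929191978
[0.0076, -0.0004, 0.0, 0.0288, 0.0, -0.03, 0.045],[0.0076, -0.0004, 0.0, 0.0288, 0.0, -0.03, 0.045],[0.0076, -0.0004, 0.0, 0.0288, 0.0, -0.03, 0.045],[0.0076, -0.0004, 0.0, 0.0288, 0.0, -0.03, 0.045],[0.0076, -0.0004, 0.0, 0.0288, 0.0, -0.03, 0.045],[0.0076, -0.0004, 0.0, 0.0288, 0.0, -0.03, 0.045]
(-61, 60) 211.0 66.0
(-61, -60) 90.0 166.0
(61, 60) 311.0 151.0
(61, -60) 190.0 261.0
(-61, 60) 608.0 181.0
(-61, -60) 621.0 132.0
(61, 60) 489.0 167.0
(61, -60) 510.0 119.0
```

View pics/d1.png

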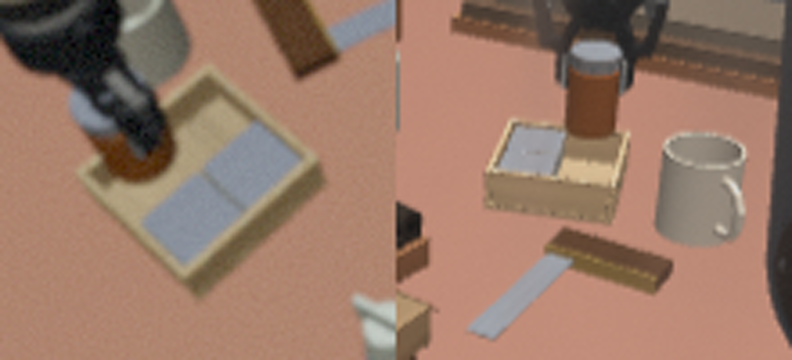

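```bash
python3 - <<'E'
from h import *
s=cams.calibration('scene'); d=cams.calibration('side')
for c,u0,v0,off in((s,90,200,0),(d,270,130,110)):
    P=[proj(c,[468.3+27*np.cos(t),-311.3+27*np.sin(t),61.5]) for t in np.arange(0,6.28,.1)]
    P=(np.array(P)-[u0-off,v0])*3.6; print(P.min(0).round(),P.max(0).round())
E
```

```text
[108. 121.] [180. 184.]
[563. 117.] [614. 139.]
```

Both views show the jar above the far part of the empty half (the crop's left half has the jar bottom at (136,180), the right half at (591,137)). Their residuals cancel, so I'll go on down.

Request:
arm_command(
  targets=[0.008,-0.001,0.0003,0,0,0,0.045,0.008,-0.001,0,0,0,0,0.045,0.008,-0.001,0,0,0,0,0.045,0.008,-0.0005,0,0,0,0,0.045,0.006,0,0,0,0,0,0.045,0,0,0,0,0,0,0.045,0,0,0,0,0,0,0.045],
)

```text
time_s: 8.85
tool_pos: [464.7, -312.9, 63.8]
eef_rot: [[0.004, 0.962, 0.274], [0.0, 0.274, -0.962], [-1.0, 0.004, 0.001]]
contact_force: [1.0, 0.6, -2.0]
gripper_width: 0.617
```

```bash
python3 - <<'E'
from h import *
plan((466,-312,51),15.75,4,.045)
E
```

```text
t 8.85 p [ 464.7 -312.9   63.8] th 15.9 F [ 1.   0.6 -2. ] w 52.7 tilt [0.0035 0.0008]
per row mm 3.2218701990032015 deg -0.03642583004867184
[0.0032, 0.0004, -0.0001, 0.0364, 0.01, -0.05, 0.045],[0.0032, 0.0004, -0.0001, 0.0364, 0.01, -0.05, 0.045],[0.0032, 0.0004, -0.0001, 0.0364, 0.01, -0.05, 0.045],[0.0032, 0.0004, -0.0001, 0.0364, 0.01, -0.05, 0.045]
```

Inside the crate with no contact. Next I'll creep to the floor.

Request:
arm_command(
  targets=[0.003,0.0005,0,0,0,0,0.045,0.003,0.0005,0,0,0,0,0.045,0.003,0.0003,0,0,0,0,0.045,0.002,0,0,0,0,0,0.045,0,0,0,0,0,0,0.045],
)

```text
time_s: 9.27
tool_pos: [466.4, -312.6, 51.9]
eef_rot: [[0.004, 0.962, 0.274], [-0.0, 0.274, -0.962], [-1.0, 0.004, 0.001]]
contact_force: [0.8, 0.6, -1.6]
gripper_width: 0.624
```

```bash
python3 - <<'E'
from h import *
plan((466,-312,51),15.75,1,.045)
E
```

```text
t 9.2667 p [ 466.4 -312.6   51.9] th 15.89 F [ 0.8  0.6 -1.6] w 53.3 tilt [0.0038 0.0012]
per row mm 1.1765860007141962 deg -0.14491593177411788
[0.0009, -0.0002, -0.0007, 0.1449, 0.07, -0.22, 0.045]
```

Request:
arm_command(
  targets=[0.0012,0,0,0,0,0,0.045,0.0012,0,0,0,0,0,0.045,0,0,0,0,0,0,0.045],
)

```text
time_s: 9.52
tool_pos: [466.9, -313.0, 50.0]
eef_rot: [[0.005, 0.962, 0.274], [-0.001, 0.274, -0.962], [-1.0, 0.005, 0.002]]
contact_force: [0.1, 0.5, -2.3]
gripper_width: 0.624
```

Request:
arm_command(
  targets=[0.0012,0,0,0,0,0,0.045,0.0012,0,0,0,0,0,0.045,0,0,0,0,0,0,0.045],
)

```text
time_s: 9.77
tool_pos: [467.3, -313.4, 50.2]
eef_rot: [[0.006, 0.962, 0.274], [-0.002, 0.274, -0.962], [-1.0, 0.005, 0.004]]
contact_force: [-0.3, -0.0, -2.4]
gripper_width: 0.616
```

Request:
arm_command(
  targets=[0.002,0,0,0,0,0,0.045,0.002,0,0,0,0,0,0.045],
)

```text
time_s: 9.93
tool_pos: [467.8, -314.1, 49.8]
eef_rot: [[0.008, 0.962, 0.274], [-0.005, 0.274, -0.962], [-1.0, 0.006, 0.007]]
contact_force: [-4.2, 4.6, 11.6]
gripper_width: 0.624
```

Request:
arm_command(
  targets=[-0.0005,0,0,0,0,0,0.045,-0.0005,0,0,0,0,0,0.058,0,0,0,0,0,0,0.068,0,0,0,0,0,0,0.068,0,0,0,0,0,0,0.068,0,0,0,0,0,0,0.068],
)

```text
time_s: 10.43
tool_pos: [469.6, -315.5, 51.5]
eef_rot: [[0.012, 0.962, 0.274], [-0.008, 0.274, -0.962], [-1.0, 0.009, 0.011]]
contact_force: [-0.0, -0.1, 0.3]
gripper_width: 0.797
```

```bash
python3 - <<'E'
from h import *
plan((467,-313,235),15.75,8,.068)
E
```

```text
t 10.4333 p [ 469.6 -315.5   51.5] th 15.9 F [-0.  -0.1  0.3] w 68.1 tilt [0.0093 0.0107]
per row mm 22.939587612691213 deg -0.019031382049249985
[-0.0229, -0.0002, -0.0004, 0.019, 0.08, -0.07, 0.068],[-0.0229, -0.0002, -0.0004, 0.019, 0.08, -0.07, 0.068],[-0.0229, -0.0002, -0.0004, 0.019, 0.08, -0.07, 0.068],[-0.0229, -0.0002, -0.0004, 0.019, 0.08, -0.07, 0.068],[-0.0229, -0.0002, -0.0004, 0.019, 0.08, -0.07, 0.068],[-0.0229, -0.0002, -0.0004, 0.019, 0.08, -0.07, 0.068],[-0.0229, -0.0002, -0.0004, 0.019, 0.08, -0.07, 0.068],[-0.0229, -0.0002, -0.0004, 0.019, 0.08, -0.07, 0.068]
```

Request:
arm_command(
  targets=[-0.012,0,0,0,0.2,-0.2,0.068,-0.022,0,0,0,0.2,-0.2,0.068,-0.025,0,0,0,0.2,-0.2,0.068,-0.025,0,0,0,0,0,0.068,-0.025,0,0,0,0,0,0.068,-0.025,0,0,0,0,0,0.068,-0.025,0,0,0,0,0,0.068,-0.01,0,0,0,0,0,0.068],
)

```text
time_s: 11.1
tool_pos: [466.3, -312.7, 219.0]
eef_rot: [[-0.013, 0.962, 0.274], [0.01, 0.274, -0.962], [-1.0, -0.01, -0.013]]
contact_force: [0.8, -0.2, 0.3]
gripper_width: 0.792
```

```bash
python3 - <<'E'
from h import *
plan((520,20,240),-3,11,.085)
plan((564,304,240),-20.8,20,.085)
E
```

```text
t 11.1 p [ 466.3 -312.7  219. ] th 15.89 F [ 0.8 -0.2  0.3] w 67.6 tilt [-0.0099 -0.0129]
per row mm 30.696481638446148 deg -1.7171586213245955
[-0.0019, 0.013, -0.0278, 1.7172, -0.07, 0.05, 0.085],[-0.0019, 0.0121, -0.0281, 1.7172, -0.07, 0.05, 0.085],[-0.0019, 0.0113, -0.0285, 1.7172, -0.07, 0.05, 0.085],[-0.0019, 0.0104, -0.0288, 1.7172, -0.07, 0.05, 0.085],[-0.0019, 0.0096, -0.0291, 1.7172, -0.07, 0.05, 0.085],[-0.0019, 0.0087, -0.0294, 1.7172, -0.07, 0.05, 0.085],[-0.0019, 0.0078, -0.0296, 1.7172, -0.07, 0.05, 0.085],[-0.0019, 0.0069, -0.0298, 1.7172, -0.07, 0.05, 0.085],[-0.0019, 0.006, -0.03, 1.7172, -0.07, 0.05, 0.085],[-0.0019, 0.0051, -0.0302, 1.7172, -0.07, 0.05, 0.085],[-0.0019, 0.0042, -0.0303, 1.7172, -0.07, 0.05, 0.085]
t 11.1 p [ 466.3 -312.7  219. ] th 15.89 F [ 0.8 -0.2  0.3] w 67.6 tilt [-0.0099 -0.0129]
per row mm 31.23727507083562 deg -1.834437241728528
[-0.0011, 0.0131, -0.0283, 1.8344, -0.04, 0.03, 0.085],[-0.0011, 0.0122, -0.0287, 1.8344, -0.04, 0.03, 0.085],[-0.0011, 0.0113, -0.0291, 1.8344, -0.04, 0.03, 0.085],[-0.0011, 0.0104, -0.0294, 1.8344, -0.04, 0.03, 
[... 190 characters left out ...]
-0.0305, 1.8344, -0.04, 0.03, 0.085],[-0.0011, 0.0055, -0.0307, 1.8344, -0.04, 0.03, 0.085],[-0.0011, 0.0046, -0.0309, 1.8344, -0.04, 0.03, 0.085],[-0.0011, 0.0036, -0.031, 1.8344, -0.04, 0.03, 0.085],[-0.0011, 0.0026, -0.0311, 1.8344, -0.04, 0.03, 0.085],[-0.0011, 0.0016, -0.0312, 1.8344, -0.04, 0.03, 0.085],[-0.0011, 0.0006, -0.0312, 1.8344, -0.04, 0.03, 0.085],[-0.0011, -0.0004, -0.0312, 1.8344, -0.04, 0.03, 0.085],[-0.0011, -0.0014, -0.0312, 1.8344, -0.04, 0.03, 0.085],[-0.0011, -0.0024, -0.0311, 1.8344, -0.04, 0.03, 0.085],[-0.0011, -0.0034, -0.031, 1.8344, -0.04, 0.03, 0.085],[-0.0011, -0.0044, -0.0309, 1.8344, -0.04, 0.03, 0.085],[-0.0011, -0.0054, -0.0307, 1.8344, -0.04, 0.03, 0.085]
```

Request:
arm_command(
  targets=[-0.002,0.013,-0.028,1.8,0,0,0.085,-0.002,0.012,-0.029,1.8,0,0,0.085,-0.002,0.011,-0.029,1.8,0,0,0.085,-0.002,0.0105,-0.029,1.8,0,0,0.085,-0.002,0.0095,-0.03,1.8,0,0,0.085,-0.001,0.0085,-0.03,1.8,0,0,0.085,-0.001,0.0075,-0.03,1.8,0,0,0.085,-0.001,0.0065,-0.0305,1.8,0,0,0.085,-0.001,0.0055,-0.031,1.8,0,0,0.085,-0.001,0.0045,-0.031,1.8,0,0,0.085,-0.001,0.0035,-0.031,1.8,0,0,0.085,-0.001,0.0025,-0.031,1.8,0,0,0.085,-0.001,0.0015,-0.031,1.8,0,0,0.085,-0.001,0.0005,-0.031,1.8,0,0,0.085,-0.001,0,-0.031,1.8,0,0,0.085,-0.001,-0.001,-0.031,1.8,0,0,0.085,-0.001,-0.002,-0.03,1.8,0,0,0.085,-0.001,-0.003,-0.025,1.8,0,0,0.085,0,-0.004,-0.018,1.8,0,0,0.085,0,0,0,0,0,0,0.085],
)

```text
time_s: 12.77
tool_pos: [565.6, 274.3, 229.4]
eef_rot: [[-0.021, 0.937, -0.35], [0.004, -0.35, -0.937], [-1.0, -0.021, 0.004]]
contact_force: [0.3, 0.1, -0.1]
gripper_width: 0.992
```

```bash
python3 - <<'E'
from h import *
plan((564,304,205),-20.8,2,.085)
E
```

```text
t 12.7667 p [565.6 274.3 229.4] th -20.47 F [ 0.3  0.1 -0.1] w 84.7 tilt [-0.0214  0.0037]
per row mm 19.2502280806608 deg -0.16471911389551028
[0.0122, -0.006, -0.0136, 0.1647, 0.11, 0.61, 0.085],[0.0122, -0.006, -0.0136, 0.1647, 0.11, 0.61, 0.085]
```

Request:
arm_command(
  targets=[0.006,-0.004,-0.009,0.1,0.1,0.4,0.085,0.006,-0.004,-0.009,0.1,0.1,0.4,0.085,0.004,-0.003,-0.007,0.1,0,0.4,0.085,0,0,0,0,0,0,0.085,0,0,0,0,0,0,0.085],
)

```text
time_s: 13.18
tool_pos: [562.4, 302.9, 207.8]
eef_rot: [[-0.004, 0.935, -0.354], [-0.004, -0.354, -0.935], [-1.0, -0.002, 0.005]]
contact_force: [0.2, 0.5, 0.7]
gripper_width: 0.994
```

```bash
python3 - <<'E'
from h import *
plan((564,304,175),-20.8,3,.085)
E
```

```text
t 13.1833 p [562.4 302.9 207.8] th -20.73 F [0.2 0.5 0.7] w 84.9 tilt [-0.0021  0.0047]
per row mm 10.953195935865326 deg -0.024254413609839643
[0.0109, 0.0004, -0.0005, 0.0243, 0.09, 0.04, 0.085],[0.0109, 0.0004, -0.0005, 0.0243, 0.09, 0.04, 0.085],[0.0109, 0.0004, -0.0005, 0.0243, 0.09, 0.04, 0.085]
```

Request:
arm_command(
  targets=[0.011,-0.001,0,0,0.1,0,0.085,0.012,-0.002,0,0,0,-0.2,0.085,0.012,-0.002,0,0,0,-0.3,0.085,0.012,-0.002,0,0,0,-0.3,0.085,0.006,0,0,0,0,0,0.085,0,0,0,0,0,0,0.085],
)

```text
time_s: 13.68
tool_pos: [556.4, 301.4, 155.4]
eef_rot: [[-0.012, 0.934, -0.358], [0.003, -0.358, -0.934], [-1.0, -0.012, 0.002]]
contact_force: [-0.4, 0.0, -0.8]
gripper_width: 0.996
```

```bash
python3 - <<'E'
from h import *
plan((564,304,140),-20.8,2,.085)
E
```

```text
t 13.6833 p [556.4 301.4 155.4] th -20.99 F [-0.4  0.  -0.8] w 85.1 tilt [-0.0123  0.0018]
per row mm 8.683052921239442 deg 0.0967112496185721
[0.0077, 0.0031, -0.0026, -0.0967, 0.05, 0.35, 0.085],[0.0077, 0.0031, -0.0026, -0.0967, 0.05, 0.35, 0.085]
```

Request:
arm_command(
  targets=[0.007,0.0035,-0.0025,0,0,0.4,0.085,0.006,0.003,-0.0025,0,0,0.3,0.085,0,0,0,0,0,0,0.085,0,0,0,0,0,0,0.085],
)

```text
time_s: 14.02
tool_pos: [566.4, 302.9, 143.2]
eef_rot: [[0.004, 0.933, -0.36], [-0.002, -0.36, -0.933], [-1.0, 0.004, 0.0]]
contact_force: [0.1, 0.2, 0.4]
gripper_width: 0.996
```

```bash
python3 - <<'E'
from h import *
plan((564,304,140),-20.8,1,.085)
E
```

```text
t 14.0167 p [566.4 302.9 143.2] th -21.1 F [0.1 0.2 0.4] w 85.0 tilt [0.004  0.0001]
per row mm 4.110235878391891 deg 0.30124676401535294
[0.0032, -0.0026, -0.0002, -0.3012, 0.0, -0.23, 0.085]
```

Request:
arm_command(
  targets=[0.003,-0.0025,0,-0.3,0,-0.2,0.085,0,0,0,0,0,0,0.06,0,0,0,0,0,0,0.04,0,0,0,0,0,0,0.04,0,0,0,0,0,0,0.04,0,0,0,0,0,0,0.04,0,0,0,0,0,0,0.04,0,0,0,0,0,0,0.04,0,0,0,0,0,0,0.04],
)

```text
time_s: 14.77
tool_pos: [564.4, 304.5, 141.4]
eef_rot: [[0.002, 0.935, -0.354], [0.001, -0.354, -0.935], [-1.0, 0.002, -0.001]]
contact_force: [-0.6, 0.4, -0.2]
gripper_width: 0.581
```

```bash
python3 - <<'E'
from h import *
plan((564,304,240),-20.8,5,.04)
E
```

```text
t 14.7667 p [564.4 304.5 141.4] th -20.74 F [-0.6  0.4 -0.2] w 49.6 tilt [ 0.0017 -0.0013]
per row mm 19.717248537285936 deg -0.012210114807369247
[-0.0197, -0.0, 0.0001, 0.0122, -0.01, -0.02, 0.04],[-0.0197, -0.0, 0.0001, 0.0122, -0.01, -0.02, 0.04],[-0.0197, -0.0, 0.0001, 0.0122, -0.01, -0.02, 0.04],[-0.0197, -0.0, 0.0001, 0.0122, -0.01, -0.02, 0.04],[-0.0197, -0.0, 0.0001, 0.0122, -0.01, -0.02, 0.04]
```

Request:
arm_command(
  targets=[-0.006,0,0,0,0,0,0.04,-0.014,0,0,0,0,0,0.04,-0.022,0,0,0,0,0,0.04,-0.022,0,0,0,0,0,0.04,-0.022,0,0,0,0,0,0.04,-0.01,0,0,0,0,0,0.04],
)

```text
time_s: 15.27
tool_pos: [559.0, 302.3, 230.5]
eef_rot: [[-0.019, 0.935, -0.354], [-0.008, -0.354, -0.935], [-1.0, -0.015, 0.014]]
contact_force: [-0.6, 0.3, -2.5]
gripper_width: 0.581
```

```bash
python3 - <<'E'
from h import *
plan((450.5,-250,240),15.75,19,.04)
E
```

```text
t 15.2667 p [559.  302.3 230.5] th -20.74 F [-0.6  0.3 -2.5] w 49.6 tilt [-0.0149  0.0139]
per row mm 29.62543793661715 deg 1.9206657236599267
[-0.0005, 0.005, 0.0292, -1.9207, 0.04, 0.05, 0.04],[-0.0005, 0.004, 0.0294, -1.9207, 0.04, 0.05, 0.04],[-0.0005, 0.003, 0.0295, -1.9207, 0.04, 0.05, 0.04],[-0.0005, 0.002, 0.0296, -1.9207, 0.04, 0.05, 0.04],[-0.0005, 0.001, 0.0296, -1.9207, 0.04, 0.05, 0.04],[-0.0005, 0.0, 0.0296, -1.9207, 0.04, 0.05, 0.04],[-0.0005, -0.001, 0.0296, -1.9207, 0.04, 0.05, 0.04],[-0.0005, -0.002, 0.0296, -1.9207, 0.04, 0.05, 0.04],[-0.0005, -0.003, 0.0295, -1.9207, 0.04, 0.05, 0.04],[-0.0005, -0.0039, 0.0294, -1.9207, 0.04, 0.05, 0.04],[-0.0005, -0.0049, 0.0292, -1.9207, 0.04, 0.05, 0.04],[-0.0005, -0.0059, 0.029, -1.9207, 0.04, 0.05, 0.04],[-0.0005, -0.0069, 0.0288, -1.9207, 0.04, 0.05, 0.04],[-0.0005, -0.0078, 0.0286, -1.9207, 0.04, 0.05, 0.04],[-0.0005, -0.0088, 0.0283, -1.9207, 0.04, 0.05, 0.04],[-0.0005, -0.0097, 0.028, -1.9207, 0.04, 0.05, 0.04],[-0.0005, -0.0107, 0.0276, -1.9207, 0.04, 0.05, 0.04],[-0.0005, -0.0116, 0.0273, -1.9207, 0.04, 0.05, 0.04],[-0.0005, -0.0125, 0.0269, -1.9207, 0.04, 0.05, 0.04]
```

Request:
arm_command(
  targets=[0,0.004,0.015,-1.9,0,0,0.04,0,0.004,0.029,-1.9,0,0,0.04,0,0.003,0.029,-1.9,0,0,0.04,0,0.002,0.03,-1.9,0,0,0.04,0,0.001,0.03,-1.9,0,0,0.04,0,0,0.03,-1.9,0,0,0.04,0,-0.001,0.03,-1.9,0,0,0.04,0,-0.002,0.03,-1.9,0,0,0.04,0,-0.003,0.03,-1.9,0,0,0.04,0,-0.004,0.029,-1.9,0,0,0.04,0,-0.005,0.029,-1.9,0,0,0.04,0,-0.006,0.029,-1.9,0,0,0.04,0,-0.007,0.029,-1.9,0,0,0.04,0,-0.008,0.029,-1.9,0,0,0.04,0,-0.009,0.028,-1.9,0,0,0.04,0,-0.01,0.028,-1.9,0,0,0.04,0,-0.0105,0.027,-1.9,0,0,0.04,0,-0.0115,0.02,-1.9,0,0,0.04,0,-0.01,0.008,-1,0,0,0.04,0,0,0,0,0,0,0.04],
)

```text
time_s: 16.93
tool_pos: [447.9, -233.2, 230.4]
eef_rot: [[-0.029, 0.958, 0.285], [-0.002, 0.285, -0.958], [-1.0, -0.029, -0.007]]
contact_force: [-0.1, 1.0, -3.2]
gripper_width: 0.581
```

```bash
python3 - <<'E'
from h import *
plan((450.5,-256.7,160),15.75,5,.04)
E
```

```text
t 16.9333 p [ 447.9 -233.2  230.4] th 16.58 F [-0.1  1.  -3.2] w 49.6 tilt [-0.0286 -0.0069]
per row mm 14.846747924038523 deg -0.1669230711321246
[0.0141, -0.0009, 0.0047, 0.1669, -0.08, 0.33, 0.04],[0.0141, -0.0008, 0.0047, 0.1669, -0.08, 0.33, 0.04],[0.0141, -0.0008, 0.0047, 0.1669, -0.08, 0.33, 0.04],[0.0141, -0.0008, 0.0047, 0.1669, -0.08, 0.33, 0.04],[0.0141, -0.0008, 0.0047, 0.1669, -0.08, 0.33, 0.04]
```

Request:
arm_command(
  targets=[0.014,-0.001,0.005,0.2,-0.1,0.3,0.04,0.014,-0.001,0.005,0.2,-0.1,0.3,0.04,0.014,-0.001,0.005,0.2,-0.1,0.3,0.04,0.014,-0.001,0.005,0.2,-0.1,0.3,0.04,0.008,0,0.003,0,0,0.3,0.04,0,0,0,0,0,0,0.04,0,0,0,0,0,0,0.04],
)

```text
time_s: 17.52
tool_pos: [449.5, -254.2, 163.4]
eef_rot: [[-0.001, 0.963, 0.269], [0.005, 0.269, -0.963], [-1.0, 0.0, -0.005]]
contact_force: [0.6, 0.1, -2.9]
gripper_width: 0.58
```

```bash
python3 - <<'E'
from h import *
plan((450.5,-256.7,115),15.75,4,.04)
E
```

```text
t 17.5167 p [ 449.5 -254.2  163.4] th 15.59 F [ 0.6  0.1 -2.9] w 49.5 tilt [ 0.0002 -0.0049]
per row mm 12.127823810749844 deg 0.04056579398708014
[0.0121, 0.0001, 0.0007, -0.0406, -0.07, -0.0, 0.04],[0.0121, 0.0001, 0.0007, -0.0406, -0.07, -0.0, 0.04],[0.0121, 0.0001, 0.0007, -0.0406, -0.07, -0.0, 0.04],[0.0121, 0.0001, 0.0007, -0.0406, -0.07, -0.0, 0.04]
```

Request:
arm_command(
  targets=[0.006,0,0.001,0,-0.1,0,0.04,0.006,0,0.001,0,-0.1,0,0.04,0,0,0,0,0,0,0.04,0,0,0,0,0,0,0.04],
)

```text
time_s: 17.85
tool_pos: [451.6, -255.3, 152.6]
eef_rot: [[0.002, 0.963, 0.271], [0.0, 0.271, -0.963], [-1.0, 0.002, 0.001]]
contact_force: [0.5, 0.2, -2.8]
gripper_width: 0.579
```

```bash
python3 - <<'E'
from h import *
plan((450.5,-256.7,105),15.75,6,.04)
a=snap('scene','s3.png')[200:300,90:200,::-1]; b=snap('side','d3.png')[130:230,270:380,::-1]
cv2.imwrite('pics/d2.png',cv2.resize(np.hstack([a,b]),None,fx=3.6,fy=3.6,interpolation=cv2.INTER_CUBIC))
E
```

```text
t 17.85 p [ 451.6 -255.3  152.6] th 15.69 F [ 0.5  0.2 -2.8] w 49.4 tilt [0.0023 0.0005]
per row mm 7.932024612122869 deg 0.009254492839155047
[0.0079, -0.0002, 0.0002, -0.0093, 0.0, -0.02, 0.04],[0.0079, -0.0002, 0.0002, -0.0093, 0.0, -0.02, 0.04],[0.0079, -0.0002, 0.0002, -0.0093, 0.0, -0.02, 0.04],[0.0079, -0.0002, 0.0002, -0.0093, 0.0, -0.02, 0.04],[0.0079, -0.0002, 0.0002, -0.0093, 0.0, -0.02, 0.04],[0.0079, -0.0002, 0.0002, -0.0093, 0.0, -0.02, 0.04]
```

View pics/d2.png

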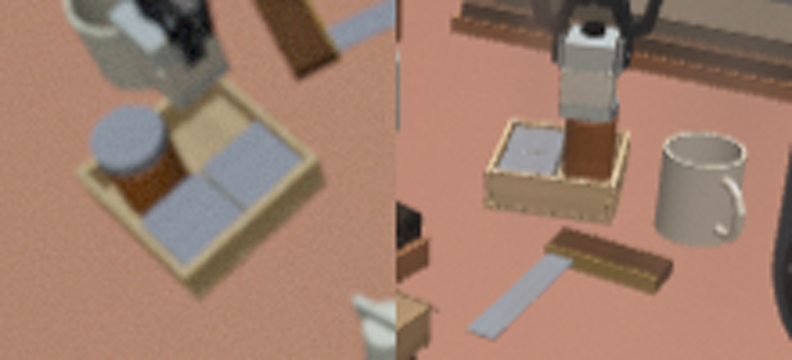

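The jar stands upright in the far end of the empty half (lid at (130,140) in the left crop). The can is over the free end, so I'll lower it.

Request:
arm_command(
  targets=[0.008,-0.0005,0,0,0,0,0.04,0.008,-0.0005,0,0,0,0,0.04,0.008,-0.0005,0,0,0,0,0.04,0.008,-0.0005,0,0,0,0,0.04,0.008,0,0,0,0,0,0.04,0,0,0,0,0,0,0.04,0,0,0,0,0,0,0.04],
)

```text
time_s: 18.53
tool_pos: [449.4, -255.9, 108.3]
eef_rot: [[0.002, 0.963, 0.27], [0.0, 0.27, -0.963], [-1.0, 0.002, 0.0]]
contact_force: [-0.4, 1.2, -3.4]
gripper_width: 0.581
```

```bash
python3 - <<'E'
from h import *
plan((450.3,-256.3,60),15.75,6,.04)
E
```

```text
t 18.5333 p [ 449.4 -255.9  108.3] th 15.68 F [-0.4  1.2 -3.4] w 49.6 tilt [0.0023 0.0005]
per row mm 8.048222130055358 deg 0.011915362265548738
[0.008, 0.0001, 0.0001, -0.0119, 0.0, -0.02, 0.04],[0.008, 0.0001, 0.0001, -0.0119, 0.0, -0.02, 0.04],[0.008, 0.0001, 0.0001, -0.0119, 0.0, -0.02, 0.04],[0.008, 0.0001, 0.0001, -0.0119, 0.0, -0.02, 0.04],[0.008, 0.0001, 0.0001, -0.0119, 0.0, -0.02, 0.04],[0.008, 0.0001, 0.0001, -0.0119, 0.0, -0.02, 0.04]
```

Request:
arm_command(
  targets=[0.008,0,0,0,0,0,0.04,0.008,0,0,0,0,0,0.04,0.008,0,0,0,0,0,0.04,0.008,0,0,0,0,0,0.04,0.008,0,0,0,0,0,0.04,0.005,0,0,0,0,0,0.04,0,0,0,0,0,0,0.04],
)

```text
time_s: 19.12
tool_pos: [449.4, -255.8, 58.2]
eef_rot: [[0.002, 0.963, 0.27], [0.0, 0.27, -0.963], [-1.0, 0.002, 0.0]]
contact_force: [-0.6, 0.5, -3.0]
gripper_width: 0.577
```

```bash
python3 - <<'E'
from h import *
plan((450.3,-256.3,49.5),15.75,4,.04)
E
```

```text
t 19.1167 p [ 449.4 -255.8   58.2] th 15.68 F [-0.6  0.5 -3. ] w 49.2 tilt [0.0022 0.0003]
per row mm 2.1985228530343375 deg 0.017299541277716216
[0.0022, 0.0002, 0.0002, -0.0173, 0.0, -0.03, 0.04],[0.0022, 0.0002, 0.0002, -0.0173, 0.0, -0.03, 0.04],[0.0022, 0.0002, 0.0002, -0.0173, 0.0, -0.03, 0.04],[0.0022, 0.0002, 0.0002, -0.0173, 0.0, -0.03, 0.04]
```

Request:
arm_command(
  targets=[0.003,0.0002,0,0,0,0,0.04,0.003,0,0,0,0,0,0.04,0.002,0,0,0,0,0,0.04,0.0015,0,0,0,0,0,0.04],
)

```text
time_s: 19.45
tool_pos: [450.0, -256.1, 49.3]
eef_rot: [[0.003, 0.963, 0.27], [-0.001, 0.27, -0.963], [-1.0, 0.003, 0.001]]
contact_force: [-4.0, 2.4, 9.0]
gripper_width: 0.58
```

Request:
arm_command(
  targets=[0.0015,0,0,0,0,0,0.04,0.0015,0,0,0,0,0,0.04],
)

```text
time_s: 19.62
tool_pos: [450.0, -256.2, 49.3]
eef_rot: [[0.003, 0.963, 0.271], [-0.001, 0.271, -0.963], [-1.0, 0.003, 0.002]]
contact_force: [-3.3, 2.7, 5.4]
gripper_width: 0.582
```

On the floor. Next I'll release and rise.

Request:
arm_command(
  targets=[-0.0003,0,0,0,0,0,0.05,0,0,0,0,0,0,0.066,0,0,0,0,0,0,0.066,0,0,0,0,0,0,0.066,0,0,0,0,0,0,0.066,-0.012,0,0,0,0,0,0.066,-0.022,0,0,0,0,0,0.066,-0.025,0,0,0,0,0,0.066,-0.025,0,0,0,0,0,0.066,-0.025,0,0,0,0,0,0.066,-0.025,0,0,0,0,0,0.066,-0.025,0,0,0,0,0,0.066,-0.025,0,0,0,0,0,0.066],
)

```text
time_s: 20.7
tool_pos: [448.1, -255.0, 241.5]
eef_rot: [[0.003, 0.963, 0.27], [-0.0, 0.27, -0.963], [-1.0, 0.002, 0.001]]
contact_force: [0.3, -0.5, -0.2]
gripper_width: 0.769
```

```bash
python3 - <<'E'
from h import *
plan((555,235,270),-12.8,17,.085)
E
```

```text
t 20.7 p [ 448.1 -255.   241.5] th 15.68 F [ 0.3 -0.5 -0.2] w 65.7 tilt [0.0025 0.0008]
per row mm 29.547729792987088 deg -1.675290214577726
[-0.0017, 0.0138, -0.0261, 1.6753, 0.0, -0.01, 0.085],[-0.0017, 0.0131, -0.0264, 1.6753, 0.0, -0.01, 0.085],[-0.0017, 0.0123, -0.0268, 1.6753, 0.0, -0.01, 0.085],[-0.0017, 0.0115, -0.0272, 1.6753, 0.0, -0.01, 0.085],[-0.0017, 0.0107, -0.0275, 1.6753, 0.0, -0.01, 0.085],[-0.0017, 0.0099, -0.0278, 1.6753, 0.0, -0.01, 0.085],[-0.0017, 0.0091, -0.0281, 1.6753, 0.0, -0.01, 0.085],[-0.0017, 0.0083, -0.0283, 1.6753, 0.0, -0.01, 0.085],[-0.0017, 0.0074, -0.0285, 1.6753, 0.0, -0.01, 0.085],[-0.0017, 0.0066, -0.0288, 1.6753, 0.0, -0.01, 0.085],[-0.0017, 0.0057, -0.0289, 1.6753, 0.0, -0.01, 0.085],[-0.0017, 0.0049, -0.0291, 1.6753, 0.0, -0.01, 0.085],[-0.0017, 0.004, -0.0292, 1.6753, 0.0, -0.01, 0.085],[-0.0017, 0.0032, -0.0293, 1.6753, 0.0, -0.01, 0.085],[-0.0017, 0.0023, -0.0294, 1.6753, 0.0, -0.01, 0.085],[-0.0017, 0.0015, -0.0295, 1.6753, 0.0, -0.01, 0.085],[-0.0017, 0.0006, -0.0295, 1.6753, 0.0, -0.01, 0.085]
```

Request:
arm_command(
  targets=[-0.003,0.014,-0.026,1.7,0,0,0.085,-0.003,0.013,-0.026,1.7,0,0,0.085,-0.003,0.012,-0.027,1.7,0,0,0.085,-0.003,0.0115,-0.027,1.7,0,0,0.085,-0.003,0.0105,-0.0275,1.7,0,0,0.085,-0.003,0.01,-0.028,1.7,0,0,0.085,-0.003,0.009,-0.028,1.7,0,0,0.085,-0.003,0.008,-0.028,1.7,0,0,0.085,-0.003,0.0075,-0.0285,1.7,0,0,0.085,-0.003,0.0065,-0.029,1.7,0,0,0.085,-0.003,0.0055,-0.029,1.7,0,0,0.085,-0.003,0.005,-0.029,1.7,0,0,0.085,-0.003,0.004,-0.029,1.7,0,0,0.085,-0.003,0.003,-0.029,1.7,0,0,0.085,-0.003,0.002,-0.026,1.7,0,0,0.085,-0.002,0.001,-0.018,1.7,0,0,0.085,0,0,-0.008,1,0,0,0.085,0,0,0,0,0,0,0.085,0,0,0,0,0,0,0.085],
)

```text
time_s: 22.28
tool_pos: [562.6, 216.2, 319.6]
eef_rot: [[0.047, 0.968, -0.245], [-0.012, -0.245, -0.97], [-0.999, 0.049, 0.0]]
contact_force: [-1.1, 0.6, 0.4]
gripper_width: 0.997
```

```bash
python3 - <<'E'
from h import *
c=cams.calibration('wrist'); im=snap('wrist','w4.png'); np.save('w4.npy',c)
a=cv2.imread('pics/w4.png')[20:320,140:360]; cv2.imwrite('pics/w4c.png',cv2.resize(a,None,fx=2,fy=2,interpolation=cv2.INTER_CUBIC))
plan((535,170,200),-12.8,5,.085)
E
```

```text
t 22.3333 p [562.6 215.9 319.7] th -14.22 F [-0.1  0.6 -0.4] w 84.6 tilt [ 0.0487 -0.0001]
per row mm 26.232874871265246 deg 0.28301282095392133
[0.0239, -0.0031, 0.0103, -0.283, -0.0, -0.56, 0.085],[0.0239, -0.0031, 0.0102, -0.283, -0.0, -0.56, 0.085],[0.0239, -0.0032, 0.0102, -0.283, -0.0, -0.56, 0.085],[0.0239, -0.0033, 0.0102, -0.283, -0.0, -0.56, 0.085],[0.0239, -0.0033, 0.0102, -0.283, -0.0, -0.56, 0.085]
```

View pics/w4c.png

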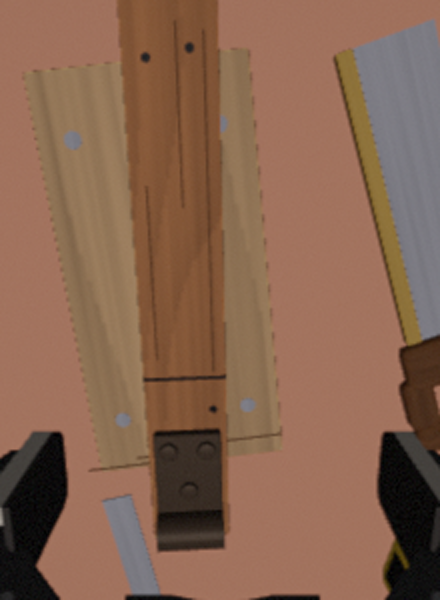

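```bash
python3 - <<'E'
from h import *
np.set_printoptions(precision=1,suppress=True)
c=np.load('w4.npy',allow_pickle=True).item()
ang=lambda v:np.degrees(np.arctan2(v[1],v[0]))
f=lambda L,z:np.array([onz(c,140+x/2-.25,20+y/2-.25,z)[:2] for x,y in L])
R=f([(25,73),(248,50),(282,449),(101,470)],70)
print(R,'lens',[np.linalg.norm(R[i]-R[(i+1)%4]) for i in range(4)],'head',ang(R[3]-R[0]),ang(R[2]-R[1]),ang(R[1]-R[0])-90,ang(R[2]-R[3])-90)
print('edge mid',(R[2]+R[3])/2,'inner mid',(R[0]+R[1])/2)
D=f([(90,470),(148,465),(228,440),(280,434)],70);print('dark',D,ang(D[3]-D[0])-90)
L=f([(144,379),(225,377)],98); print('line',L,L.mean(0),ang(L[1]-L[0])-90)
P=f([(118,5),(150,430),(218,5),(227,430)],98); print('plank',P,ang(P[1]-P[0]),ang(P[3]-P[2]))
K=f([(157,550),(226,550)],98);print('outer',K)
im=cv2.imread('pics/w4.png')[215:265,180:290]; cv2.imwrite('pics/w4z.png',cv2.resize(im,None,fx=7,fy=7,interpolation=cv2.INTER_CUBIC))
E
```

```text
[[482.4 380.4]
 [628.8 358.7]
 [587.3  63.9]
 [438.9  85.8]] lens [np.float64(148.08318398953625), np.float64(297.6536101593525), np.float64(150.05580729133263), np.float64(297.7096491906638)] head -98.3978207957596 -98.01810282041727 -98.41965846717727 -98.39547812202612
edge mid [513.1  74.9] inner mid [555.6 369.5]
dark [[430.3  88.3]
 [477.1  79.8]
 [546.3  84. ]
 [588.7  77.8]] -93.80035585684864
line [[501.2 162.8]
 [558.5 148.8]] [529.9 155.8] -103.80659613536314
plank [[554.9 395.6]
 [493.8 122.5]
 [613.  381.7]
 [549.5 106.9]] -102.59142025721889 -103.00632847530629
outer [[469.   18.7]
 [522.5   2.9]]
```

View pics/w4z.png

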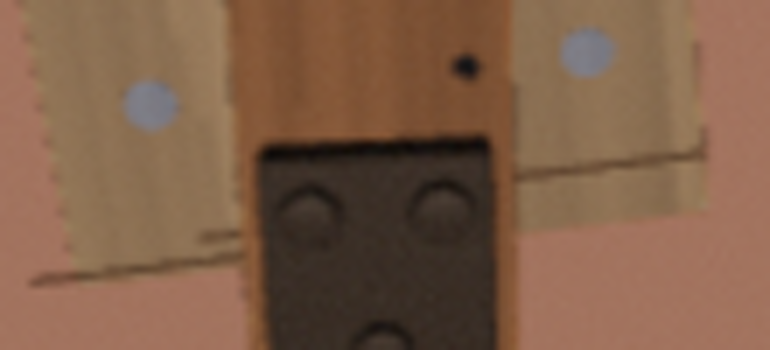

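The view shows the pencil line at crop (144,379)–(225,377) and the riser's four corners, which give 298 × 150 mm, heading −98.3°. The zoom shows that the thin dark line near the edge is a shading line and not parallel to it, so I take the geometric edge. The plank heading is −102.9°, so I need to slide 92.5 mm and turn +4.6°.

```bash
python3 - <<'E'
from h import *
plan((551,248,150),-12.9,9,.085)
E
```

```text
t 22.3333 p [562.6 215.9 319.7] th -14.22 F [-0.1  0.6 -0.4] w 84.6 tilt [ 0.0487 -0.0001]
per row mm 19.2345542983727 deg 0.14611823386328962
[0.0189, -0.0021, -0.0031, -0.1461, -0.0, -0.31, 0.085],[0.0189, -0.0021, -0.0031, -0.1461, -0.0, -0.31, 0.085],[0.0189, -0.0021, -0.0031, -0.1461, -0.0, -0.31, 0.085],[0.0189, -0.0021, -0.0032, -0.1461, -0.0, -0.31, 0.085],[0.0189, -0.0021, -0.0032, -0.1461, -0.0, -0.31, 0.085],[0.0189, -0.0021, -0.0032, -0.1461, -0.0, -0.31, 0.085],[0.0189, -0.0021, -0.0032, -0.1461, -0.0, -0.31, 0.085],[0.0189, -0.0021, -0.0032, -0.1461, -0.0, -0.31, 0.085],[0.0189, -0.0021, -0.0032, -0.1461, -0.0, -0.31, 0.085]
```

Request:
arm_command(
  targets=[0.019,-0.002,-0.003,-0.15,0,-0.5,0.085,0.019,-0.002,-0.003,-0.15,0,-0.5,0.085,0.019,-0.002,-0.003,-0.15,0,-0.5,0.085,0.019,-0.002,-0.003,-0.15,0,-0.5,0.085,0.019,-0.002,-0.003,-0.15,0,-0.4,0.085,0.019,-0.002,-0.003,-0.15,0,-0.3,0.085,0.019,-0.002,-0.003,-0.15,0,-0.3,0.085,0.014,-0.002,-0.003,-0.15,0,0,0.085,0.008,0,-0.003,0,0,0,0.085,0,0,0,0,0,0,0.085,0,0,0,0,0,0,0.085],
)

```text
time_s: 23.25
tool_pos: [557.6, 233.1, 165.2]
eef_rot: [[0.003, 0.972, -0.236], [-0.001, -0.236, -0.972], [-1.0, 0.004, -0.0]]
contact_force: [0.2, 0.6, -0.6]
gripper_width: 0.995
```

```bash
python3 - <<'E'
from h import *
plan((551,248,110),-12.9,4,.085)
E
```

```text
t 23.25 p [557.6 233.1 165.2] th -13.66 F [ 0.2  0.6 -0.6] w 85.0 tilt [ 0.0035 -0.0001]
per row mm 14.387872336797033 deg 0.19020294965169343
[0.0138, -0.0025, -0.0032, -0.1902, -0.0, -0.05, 0.085],[0.0138, -0.0025, -0.0032, -0.1902, -0.0, -0.05, 0.085],[0.0138, -0.0025, -0.0032, -0.1902, -0.0, -0.05, 0.085],[0.0138, -0.0025, -0.0032, -0.1902, -0.0, -0.05, 0.085]
```

Request:
arm_command(
  targets=[0.011,-0.003,-0.0035,-0.2,0,0,0.085,0.011,-0.003,-0.0035,-0.2,0,0,0.085,0.011,-0.003,-0.0035,-0.2,0,0,0.085,0.011,-0.003,-0.0035,-0.2,0,0,0.085,0,0,0,0,0,0,0.085,0,0,0,0,0,0,0.085],
)

```text
time_s: 23.75
tool_pos: [550.8, 250.9, 121.0]
eef_rot: [[0.01, 0.975, -0.222], [0.001, -0.222, -0.975], [-1.0, 0.01, -0.003]]
contact_force: [0.1, 0.0, 0.5]
gripper_width: 0.993
```

```bash
python3 - <<'E'
from h import *
plan((551,248,80),-12.9,4,.085)
E
```

```text
t 23.75 p [550.8 250.9 121. ] th -12.84 F [0.1 0.  0.5] w 84.8 tilt [ 0.0097 -0.0033]
per row mm 10.267104357649437 deg -0.015350236373894289
[0.0102, 0.0002, 0.0007, 0.0154, -0.05, -0.14, 0.085],[0.0102, 0.0002, 0.0007, 0.0154, -0.05, -0.14, 0.085],[0.0102, 0.0002, 0.0007, 0.0154, -0.05, -0.14, 0.085],[0.0102, 0.0002, 0.0007, 0.0154, -0.05, -0.14, 0.085]
```

Request:
arm_command(
  targets=[0.01,0,0.0005,0,0,-0.3,0.085,0.01,0,0.0005,0,0,-0.2,0.085,0.01,0,0.0005,0,0,0,0.085,0.006,0,0.0005,0,0,0,0.085,0,0,0,0,0,0,0.085],
)

```text
time_s: 24.17
tool_pos: [550.8, 249.1, 81.5]
eef_rot: [[0.001, 0.975, -0.222], [0.003, -0.222, -0.975], [-1.0, 0.001, -0.003]]
contact_force: [-0.9, 0.1, -0.0]
gripper_width: 0.992
```

```bash
python3 - <<'E'
from h import *
plan((551,248,74),-12.9,3,.085)
E
```

```text
t 24.1667 p [550.8 249.1  81.5] th -12.8 F [-0.9  0.1 -0. ] w 84.7 tilt [ 0.0008 -0.0033]
per row mm 2.5199669325673626 deg -0.03284235749618254
[0.0025, 0.0001, 0.0003, 0.0328, -0.06, -0.01, 0.085],[0.0025, 0.0001, 0.0003, 0.0328, -0.06, -0.01, 0.085],[0.0025, 0.0001, 0.0003, 0.0328, -0.06, -0.01, 0.085]
```

Request:
arm_command(
  targets=[0.003,0,0.0003,0,-0.1,0,0.085,0.003,0,0.0003,0,-0.1,0,0.085,0.001,0,0,0,0,0,0.07,0,0,0,0,0,0,0.05,0,0,0,0,0,0,0.05,0,0,0,0,0,0,0.05,0,0,0,0,0,0,0.05,0,0,0,0,0,0,0.05,0,0,0,0,0,0,0.05],
  grip_force=70,
)

```text
time_s: 24.92
tool_pos: [550.9, 248.0, 73.7]
eef_rot: [[0.001, 0.975, -0.222], [-0.001, -0.222, -0.975], [-1.0, 0.001, 0.0]]
contact_force: [0.5, 0.1, -0.5]
gripper_width: 0.689
```

```bash
python3 - <<'E'
from h import *
plan((530.2,158.4,74),-8.3,12,.05)
E
```

```text
t 24.9167 p [550.9 248.   73.7] th -12.84 F [ 0.5  0.1 -0.5] w 58.8 tilt [0.0006 0.0004]
per row mm 7.663437059775819 deg 0.37866985184920293
[-0.0, -0.0, 0.0077, -0.3787, 0.0, -0.0, 0.05],[-0.0, -0.0001, 0.0077, -0.3787, 0.0, -0.0, 0.05],[-0.0, -0.0001, 0.0077, -0.3787, 0.0, -0.0, 0.05],[-0.0, -0.0002, 0.0077, -0.3787, 0.0, -0.0, 0.05],[-0.0, -0.0002, 0.0077, -0.3787, 0.0, -0.0, 0.05],[-0.0, -0.0003, 0.0077, -0.3787, 0.0, -0.0, 0.05],[-0.0, -0.0003, 0.0077, -0.3787, 0.0, -0.0, 0.05],[-0.0, -0.0004, 0.0077, -0.3787, 0.0, -0.0, 0.05],[-0.0, -0.0004, 0.0077, -0.3787, 0.0, -0.0, 0.05],[-0.0, -0.0005, 0.0076, -0.3787, 0.0, -0.0, 0.05],[-0.0, -0.0005, 0.0076, -0.3787, 0.0, -0.0, 0.05],[-0.0, -0.0006, 0.0076, -0.3787, 0.0, -0.0, 0.05]
```

Request:
arm_command(
  targets=[0.0005,0,0.004,-0.4,0,0,0.05,0.0003,0,0.006,-0.4,0,0,0.05,0.0003,0,0.007,-0.4,0,0,0.05,0.0003,0,0.007,-0.4,0,0,0.05,0.0003,0,0.005,-0.4,0,0,0.05,0.0003,0,0,0,0,0,0.05],
)

```text
time_s: 25.42
tool_pos: [545.4, 222.2, 74.4]
eef_rot: [[0.005, 0.983, -0.182], [0.01, -0.182, -0.983], [-1.0, 0.003, -0.01]]
contact_force: [0.3, 2.2, 1.4]
gripper_width: 0.685
```

```bash
python3 - <<'E'
from h import *
plan((530.2,158.4,73.7),-8.3,9,.05)
E
```

```text
t 25.4167 p [545.4 222.2  74.4] th -10.51 F [0.3 2.2 1.4] w 58.5 tilt [ 0.0028 -0.0104]
per row mm 7.287008305468123 deg 0.24560817797454837
[0.0001, -0.0004, 0.0073, -0.2456, -0.07, -0.02, 0.05],[0.0001, -0.0004, 0.0073, -0.2456, -0.07, -0.02, 0.05],[0.0001, -0.0004, 0.0073, -0.2456, -0.07, -0.02, 0.05],[0.0001, -0.0005, 0.0073, -0.2456, -0.07, -0.02, 0.05],[0.0001, -0.0005, 0.0073, -0.2456, -0.07, -0.02, 0.05],[0.0001, -0.0005, 0.0073, -0.2456, -0.07, -0.02, 0.05],[0.0001, -0.0006, 0.0073, -0.2456, -0.07, -0.02, 0.05],[0.0001, -0.0006, 0.0073, -0.2456, -0.07, -0.02, 0.05],[0.0001, -0.0006, 0.0073, -0.2456, -0.07, -0.02, 0.05]
```

Request:
arm_command(
  targets=[0.0008,0,0.003,-0.2,-0.4,0,0.05,0.0006,0,0.005,-0.3,-0.2,0,0.05,0.0006,0,0.006,-0.3,-0.1,0,0.05,0.0006,-0.0005,0.006,-0.3,-0.1,0,0.05,0.0006,-0.0005,0.006,-0.3,-0.1,0,0.05,0.0006,-0.0005,0.004,-0.3,0,0,0.05,0.0005,0,0,0,0,0,0.05],
)

```text
time_s: 26.0
tool_pos: [540.9, 195.7, 74.1]
eef_rot: [[0.008, 0.989, -0.15], [0.006, -0.15, -0.989], [-1.0, 0.007, -0.007]]
contact_force: [-0.4, 2.5, 2.9]
gripper_width: 0.685
```

```bash
python3 - <<'E'
from h import *
plan((530.2,158.4,73.7),-8.3,5,.05)
E
```

```text
t 26.0 p [540.9 195.7  74.1] th -8.64 F [-0.4  2.5  2.9] w 58.5 tilt [ 0.0074 -0.0068]
per row mm 7.760357558609907 deg 0.06841924803666673
[0.0001, -0.001, 0.0077, -0.0684, -0.08, -0.08, 0.05],[0.0001, -0.001, 0.0077, -0.0684, -0.08, -0.08, 0.05],[0.0001, -0.001, 0.0077, -0.0684, -0.08, -0.08, 0.05],[0.0001, -0.001, 0.0077, -0.0684, -0.08, -0.08, 0.05],[0.0001, -0.001, 0.0077, -0.0684, -0.08, -0.08, 0.05]
```

Request:
arm_command(
  targets=[0.0007,-0.0008,0.004,-0.1,-0.3,-0.3,0.05,0.0006,-0.0012,0.006,-0.1,-0.2,-0.2,0.05,0.0006,-0.0012,0.006,-0.1,-0.1,0,0.05,0.0006,-0.0012,0.006,0,-0.1,0,0.05,0.0006,-0.0008,0.003,0,-0.1,0,0.05,0.0005,0,0,0,0,0,0.05],
)

```text
time_s: 26.5
tool_pos: [536.0, 175.1, 74.0]
eef_rot: [[0.007, 0.99, -0.141], [0.002, -0.141, -0.99], [-1.0, 0.006, -0.003]]
contact_force: [-2.2, 2.4, 2.4]
gripper_width: 0.684
```

```bash
python3 - <<'E'
from h import *
plan((530.2,158.4,73.7),-8.3,3,.05)
c=cams.calibration('wrist'); snap('wrist','w5.png'); np.save('w5.npy',c)
snap('scene','s5.png'); snap('side','d5.png')
E
```

```text
t 26.5 p [536.  175.1  74. ] th -8.13 F [-2.2  2.4  2.4] w 58.4 tilt [ 0.0064 -0.0032]
per row mm 5.87470704074429 deg -0.057294219434008926
[0.0001, -0.0011, 0.0058, 0.0573, -0.06, -0.12, 0.05],[0.0001, -0.0011, 0.0058, 0.0573, -0.06, -0.12, 0.05],[0.0001, -0.0011, 0.0058, 0.0573, -0.06, -0.12, 0.05]
```

Request:
arm_command(
  targets=[0.0006,-0.0008,0.004,0,-0.1,-0.3,0.05,0.0006,-0.001,0.005,0,-0.1,-0.2,0.05,0.0006,-0.001,0.003,0,-0.1,0,0.05,0.0005,0,0,0,0,0,0.05],
)

```text
time_s: 26.98
tool_pos: [534.3, 166.9, 73.9]
eef_rot: [[0.003, 0.99, -0.138], [0.004, -0.138, -0.99], [-1.0, 0.003, -0.005]]
contact_force: [-1.6, 1.5, 4.0]
gripper_width: 0.687
```

```bash
python3 - <<'E'
from h import *
plan((530.2,158.4,73.7),-8.3,1,.05)
a=snap('scene','s6.png')[150:230,220:330,::-1]; b=snap('side','d6.png')[170:250,200:310,::-1]
w=snap('wrist','w6.png')[100:384,100:400,::-1]
r=np.hstack([cv2.resize(x,(396,288),interpolation=cv2.INTER_CUBIC) for x in(a,b)])
w=np.hstack([cv2.resize(w,(330,312)),np.zeros((312,462,3),np.uint8)])
k=cv2.imread('pics/s6.png')[200:290,90:200]; w[:312,340:340+381]=cv2.resize(k,(381,312),interpolation=cv2.INTER_CUBIC)
cv2.imwrite('pics/f6.png',np.vstack([r,w]))
E
```

```text
t 26.9833 p [534.3 166.9  73.9] th -7.92 F [-1.6  1.5  4. ] w 58.6 tilt [ 0.0028 -0.0047]
per row mm 9.476087712469598 deg -0.3816063088100986
[0.0002, -0.0029, 0.009, 0.3816, -0.27, -0.16, 0.05]
```

View pics/f6.png

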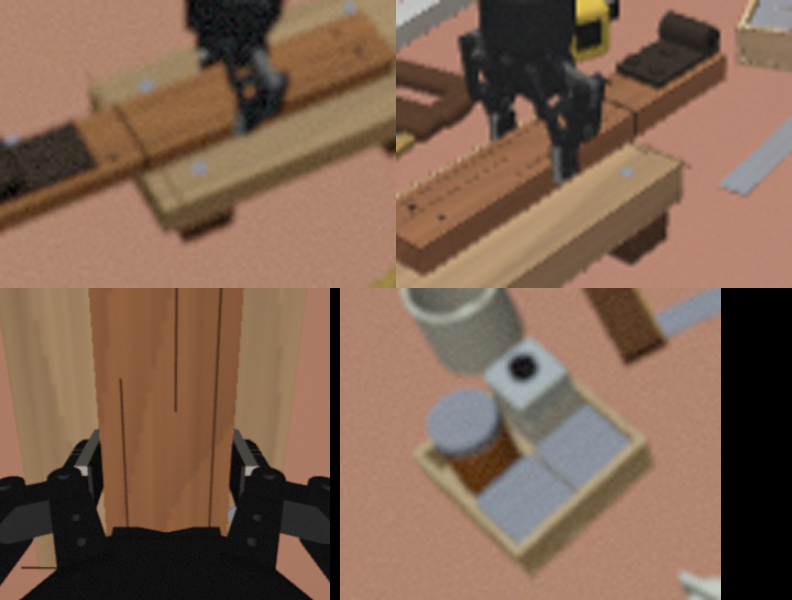

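Jar and can stand upright side by side in the empty half (lower right panel). The plank lies flat with its line near the edge: scene panel (118,105)–(148,165), side panel (608,100)–(637,135). I'll compare these with the projected geometry.

```bash
cat > chk.py <<'E'
from h import *
np.set_printoptions(precision=1,suppress=True)
s=cams.calibration('scene'); d=cams.calibration('side')
E=np.array([513,75.]); ex=np.array([-.144,-.9895]); ey=np.array([.9895,-.144])
iS=lambda x,y:(220+(x+.5)/3.6-.5,150+(y+.5)/3.6-.5); iD=lambda x,y:(200+(x-396+.5)/3.6-.5,170+(y+.5)/3.6-.5)
fr=lambda p:np.array([(p[:2]-E)@ex,(p[:2]-E)@ey])
for n,c,f,u0,v0,o in(('S',s,iS,220,150,0),('D',d,iD,200,170,396)):
    for q in((0,75),(0,-75)):
        p=proj(c,[*(E+q[0]*ex+q[1]*ey),70]); print(n,'corner',q,'at',((p-[u0,v0])*3.6+[o,0]))
for p in((118,105),(148,165)): print('S line (past,lat)',fr(onz(s,*iS(*p),98)))
for p in((608,100),(637,135)): print('D line',fr(onz(d,*iD(*p),98)))
for p in((93,97),(167,208)): print('S corner',fr(onz(s,*iS(*p),70)))
print('D corner',fr(onz(d,*iD(684,165),70)))
E
python3 chk.py; python3 - <<'E'
from h import *
cv2.imwrite('pics/f6z.png',np.hstack([cv2.resize(cv2.imread('pics/s6.png')[170:215,240:275],None,fx=11,fy=11,interpolation=cv2.INTER_CUBIC),cv2.resize(cv2.imread('pics/d6.png')[185:230,250:285],None,fx=11,fy=11,interpolation=cv2.INTER_CUBIC)]))
E
```

```text
S corner (0, 75) at [164.3 205.4]
S corner (0, -75) at [88.1 78.3]
D corner (0, 75) at [550.   99.9]
D corner (0, -75) at [682.  158.3]
S line (past,lat) [ -1.2 -17.8]
S line (past,lat) [ 3.6 49. ]
D line [-1.6  5.9]
D line [-29.3 -49.1]
S corner [  5.4 -55.6]
S corner [-0.5 76.6]
D corner [ -6.1 -80.4]
```

View pics/f6z.png

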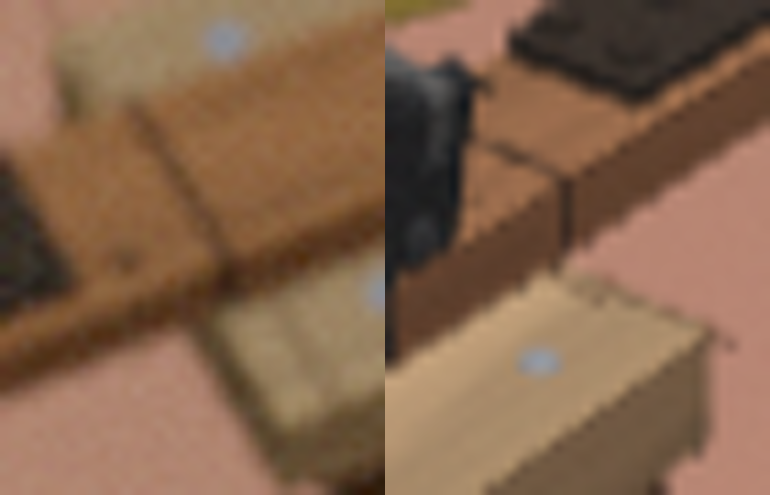

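```bash
python3 - <<'E'
exec(open('chk.py').read().split("for n,c")[0])
z=lambda c,x,y,h,u0,v0,o:fr(onz(c,u0+(x-o+.5)/11-.5,v0+(y+.5)/11-.5,h))
S=lambda n,x,y,h:print('S',n,z(s,x,y,h,240,170,0)); D=lambda n,x,y,h:print('D',n,z(d,x,y,h,250,185,385))
S('line far',138,110,98);S('line near',225,272,98);S('edge@plank',203,325,70);S('edge mid',235,385,70);S('edge far',62,60,70);S('edge far2',75,110,70)
D('line far',490,143,98);D('line near',566,180,98);D('line near bottom',566,270,70);D('corner',708,332,70);D('edge',640,305,70);D('edge@plank',580,277,70)
E
```

```text
S line far [  1.  -15.6]
S line near [ 3.6 44.2]
S edge@plank [ 7.7 39.4]
S edge mid [ 8.6 60.9]
S edge far [  3.5 -61.9]
S edge far2 [  7.8 -43.6]
D line far [-1.1  4. ]
D line near [ -3.  -25.2]
D line near bottom [ -4.7 -26.6]
D corner [ -4.3 -76.2]
D edge [ -5.5 -53.6]
D edge@plank [ -5.  -31.9]
```

```bash
cat > ang.py <<'E'
import sys
from h import *
np.set_printoptions(precision=2,suppress=True)
def edges(name,c):
    im=cv2.GaussianBlur(cv2.imread('pics/'+name),(5,5),0); lab=cv2.cvtColor(im,cv2.COLOR_BGR2LAB).astype(float)
    g=np.abs(np.diff(lab[:,:,1]-.5*lab[:,:,0],axis=1))
    out={}
    for k,(u0,u1,v0,v1,h) in {'plankL':(165,205,20,200,98),'plankR':(305,345,20,200,98),'riserL':(75,125,20,200,70),'riserR':(355,405,20,200,70)}.items():
        pts=np.array([(u0+np.argmax(g[v,u0:u1])+.5,v) for v in range(v0,v1,3)])
        w=np.array([onz(c,u,v,h)[:2] for u,v in pts],np.float32)
        for _ in range(4):
            vx,vy,x,y=cv2.fitLine(w,cv2.DIST_HUBER,0,.01,.01).ravel(); r=(w-[x,y])@[-vy,vx]; w=w[abs(r)<max(2*np.median(abs(r)),1)].astype(np.float32)
        if vy>0: vx,vy=-vx,-vy
        out[k]=(x,y); print(k,len(w),'of',len(pts),'heading',np.degrees(np.arctan2(vy,vx)),'pt',x,y,'res',np.std((w-[x,y])@[-vy,vx]))
if __name__=='__main__':
    c=cams.calibration('wrist'); edges(sys.argv[1],c)
E
python3 ang.py w6.png
```

```text
plankL 60 of 60 heading -97.80402 pt 513.941 242.69633 res 0.1904128
plankR 60 of 60 heading -97.943855 pt 573.9447 235.4756 res 0.16680513
riserL 44 of 60 heading -98.24046 pt 462.52518 247.43686 res 0.3885806
riserR 60 of 60 heading -97.98849 pt 610.64703 228.98077 res 0.31616217
```

The plank edges (−97.9°) and riser sides (−98.1°) agree to 0.25°. The line is about 0.3 mm past the edge, so about 9.7 mm more to go.

Request:
arm_command(
  targets=[0.0005,0,0.004,0.1,-0.2,-0.1,0.05,0.0005,0,0.004,0.1,-0.1,-0.1,0.05,0.0005,0,0.002,0,0,0,0.05,0.0005,0,0,0,0,0,0.05],
)

```text
time_s: 27.47
tool_pos: [534.3, 161.2, 74.0]
eef_rot: [[0.003, 0.99, -0.139], [0.007, -0.139, -0.99], [-1.0, 0.001, -0.008]]
contact_force: [-1.5, 1.6, 5.3]
gripper_width: 0.683
```

```bash
python3 - <<'E'
from h import *
plan((532.9,157.3,73.7),-8.15,1,.05)
E
```

```text
t 27.4667 p [534.3 161.2  74. ] th -7.97 F [-1.5  1.6  5.3] w 58.3 tilt [ 0.0015 -0.0078]
per row mm 4.179662860470232 deg -0.17923897103094633
[0.0003, -0.0009, 0.0041, 0.1792, -0.44, -0.08, 0.05]
```

Request:
arm_command(
  targets=[0.0005,-0.0005,0.003,0.2,-0.4,0,0.05,0.0005,-0.0004,0.003,0.1,-0.3,0,0.05,0.0004,0,0,0,-0.2,0,0.05],
)

```text
time_s: 27.72
tool_pos: [534.1, 157.4, 73.7]
eef_rot: [[0.004, 0.99, -0.143], [-0.004, -0.143, -0.99], [-1.0, 0.004, 0.004]]
contact_force: [-0.9, 1.1, 6.5]
gripper_width: 0.685
```

```bash
python3 - <<'E'
from h import *
plan((532.9,157.3,73.7),-8.15,1,.05)
E
```

```text
t 27.7167 p [534.1 157.4  73.7] th -8.2 F [-0.9  1.1  6.5] w 58.5 tilt [0.0041 0.0039]
per row mm 1.1931392883505645 deg 0.05054134845371201
[0.0, -0.0012, 0.0002, -0.0505, 0.22, -0.24, 0.05]
```

Request:
arm_command(
  targets=[0.0003,0,0,0,0.2,-0.1,0.05,0.0002,0,0,0,0,0,0.05,0.0002,0,0,0,0,0,0.05,0.0002,0,0,0,0,0,0.05],
)

```text
time_s: 28.05
tool_pos: [534.0, 157.4, 73.7]
eef_rot: [[0.002, 0.99, -0.143], [-0.002, -0.143, -0.99], [-1.0, 0.002, 0.002]]
contact_force: [-0.3, 2.9, 4.4]
gripper_width: 0.683
```

```bash
python3 - <<'E'
from h import *
plan((532.9,157.3,73.7),-8.15,1,.05); snap('wrist','w7.png'); snap('side','d7.png'); snap('scene','s7.png')
E
python3 ang.py w7.png; python3 - <<'E'
exec(open('chk.py').read().split("for n,c")[0])
def shift(a,b,box,c,h):
    A,B=[cv2.cvtColor(cv2.imread('pics/'+f),cv2.COLOR_BGR2GRAY).astype(np.float32) for f in(a,b)]
    x,y,w,hh=box; t=A[y:y+hh,x:x+w]; p=12
    r=cv2.matchTemplate(B[y-p:y+hh+p,x-p:x+w+p],t,cv2.TM_CCOEFF_NORMED); _,m,_,(i,j)=cv2.minMaxLoc(r)
    f=lambda a,b,c:.5*(a-c)/(a-2*b+c)
    dx=i-p+f(r[j,i-1],r[j,i],r[j,i+1]); dy=j-p+f(r[j-1,i],r[j,i],r[j+1,i])
    q=np.array([x+w/2,y+hh/2]); print(a,b,'score',m,'px',dx,dy,'moved(past,lat)',fr(onz(c,*(q+[dx,dy]),h))-fr(onz(c,*q,h)))
# iron bracket + line patch on plank top, before/after last slide, expected ~9.4 past
shift('d6.png','d7.png',(260,172,28,26),d,108); shift('s6.png','s7.png',(222,180,36,26),s,108)
E
```

```text
t 28.05 p [534.  157.4  73.7] th -8.19 F [-0.3  2.9  4.4] w 58.3 tilt [0.0021 0.0018]
per row mm 1.1370824446553347 deg 0.04453605626049235
[-0.0, -0.0011, 0.0003, -0.0445, 0.1, -0.12, 0.05]
plankL 60 of 60 heading -98.157104 pt 514.1717 233.34967 res 0.15194431
plankR 60 of 60 heading -98.249214 pt 573.8502 224.67265 res 0.12789369
riserL 51 of 60 heading -98.35356 pt 460.80237 237.13887 res 0.38781822
riserR 60 of 60 heading -98.16271 pt 609.2751 219.20422 res 0.35969177
d6.png d7.png score 0.9557992815971375 px 1.4570316 -0.98891306 moved(past,lat) [8.2 0.5]
s6.png s7.png score 0.9832342267036438 px -2.6307564 1.1903567 moved(past,lat) [8.6 0.6]
```

The plank is square to within 0.1°, the pose is steady, and the grip is pressing down about 4 N. Handing in.

```bash
python3 -c "
from plant import job; print(job.sign_off())"
```

```text
the job is handed in; nothing more can be done
None
```

I moved the jar, then the can, into the empty half of the crate. I then gripped the plank by its bare wood, slid it about 92 mm outward along the riser and turned it 4.6° to square it. The job was handed in at about 28 s, still gripping at 70 N and pushing down about 4 N.

- **Crate:** The last picture I viewed, just before the final slide, shows the jar and can upright and side by side, with the tins still in place.
- **Squareness:** Plank edges and riser sides both measure −98.2° to −98.3° in the wrist view, so the plank is square to about 0.1°.
- **Line position:** I estimate the line is 9 to 10 mm past the edge. The arm's travel gives about 9.7 mm. Image matching of the last slide gave 8.2 mm (side) and 8.6 mm (scene), against 9.4 mm by the arm.
- **Flatness:** At hand-in the tool was within about 0.002 rad of level. It pitched up to 0.6° and rose 0.7 mm for a moment while sliding, which I corrected.

**Disagreement:** Just before the last slide, the scene camera put the line about 4.5 mm further back than the wrist and side views did. I put that down to the riser's end face showing at the edge and went with the other two. A thin dark line near the riser's edge was not parallel to it, so I took it for shading and ignored it. I had no picture views left to look at the final pose, so the last checks were numeric only.

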